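# Turn a flanged spindle over the angle rest and load it into the shadow gauge

### The job

Pick up the tall flanged spindle that stands on the green table, park it on the 45-degree angle rest (shank in the groove, flange end on the foot ledge) and let go of it there. Then take it afresh across the shank and lay it level in both V rests of the gauge's carriage, flange just beyond the rest nearer the two measuring heads (gap under 20 mm), let go, and only then push the carriage by its paddle fully home with the spindle still lying in the rests. Do not let the spindle fall onto the table, and leave the short spindle, the ring and the bottle where they are.

Things in the scene. Friction and masses are not known exactly. Their poses are not given: they have to be found in the camera images.
- spindle_mid (a point): Centre of the tall spindle to be measured: plain steel, 160 mm long, about 0.4 kg; at one end a flange 44 mm across and 12 mm thick, the rest a 24 mm round shank. On its axis, 80 mm from each end; centre of mass 69 mm from the flange's end face. z axis runs from flange to free end. It starts upright on its flange (this point 80 mm up).
- spindle_flange (a point): Centre of the same spindle's flange end face (the face it stands on), 80 mm from spindle_mid. Same axes.
- cradle_foot (a point): Foot of the fixed steel angle rest (base 165 x 90 mm, about 115 mm high), on the top of its foot ledge, 42 mm above the table: the centre of the flange's end face comes here when parked. z axis runs up the 45-degree groove, along the parked spindle's axis, up and towards the robot; x points square out of the groove, up and away from the robot; y is level.
- cradle_gap (a point): Point on the parked spindle's axis 61 mm up z from cradle_foot, same axes. The groove is two V saddles, 18-32 and 90-104 mm up z from the foot; between them the shank is free for fingers (spine 38 mm below the axis); above 104 mm all is clear. The flange goes between ledge and lower saddle, so move the spindle in and out square to the groove (along x), not sliding it along.
- rest_mid (a point): On the shadow gauge's carriage, midway between its two V rests, on the axis of a seated shank, 80 mm above the table. x: sliding direction and seated spindle's axis, away from the robot, towards the two heads; z up. Rests are 12 mm thick, centred 44 mm either side along x; 76 mm open between them, carriage plate 46 mm below. spindle_flange at +62 mm: flange touches the far rest; +70: 8 mm gap.
- gauge: Base of the gauge, 310 x 120 mm, fixed; origin at its underside's centre, x axis as rest_mid's. The two measuring heads, upright boxes 135 mm high, stand at +81 to +133 mm along x, their inner faces 62 mm either side of the axis.
- paddle_top (a point): Middle of the top edge of the carriage's push paddle: an upright dark steel plate 10 mm thick (along x), 36 mm wide, 58 mm high, top 89 mm above the table. It moves with the carriage, 45 mm behind rest_mid and 97 mm to its left (+y). Axes as rest_mid. Push it towards +x from the robot's side.
- slide (a joint): Position of the gauge carriage in m: 0 is the near end of its travel, 0.08 fully home against the stop by the heads. It starts between 0 and 0.025 and stays where it is left; pushing takes about 2 to 3 N.
- short_spindle: Bystander: short steel flanged spindle standing on the table, 65 mm high, flange 44 mm, shank 30 mm. Origin at the centre of its underside. Leave it.
- setting_ring: Bystander: steel setting ring lying flat, 76 mm outside, 36 mm bore, 22 mm high. Origin at the centre of its underside. Leave it.
- cleaner: Bystander: white plastic bottle, 60 mm diameter, 150 mm high. Origin at the centre of its underside. Leave it.
Mind the look-alikes: they are no part of the job. What is shaped like the part that bears spindle_mid but brown or turquoise is not meant. Leave any yellow look-alike of the part that bears cradle_foot alone.

How it is judged:
By the outcome, as a careful person would: the job done as asked, in the order asked, and still so for the second after the job is handed in, with the robot touching nothing.
It also fails if it takes over 69 s, if anything falls off the work surface, if the arm or the gripper's body presses on something with over 40 N, if the wrist force passes 120 N, or if a joint passes its speed limit or range.

### The arm

A 6-joint arm with a two-finger parallel gripper is mounted at the origin on the work surface. World frame = base frame: x ahead of the robot, y to its left, z up, the work surface at z = 0. Lengths are in m, angles in rad, forces in N, time in s.
With the tool pointing down it reaches from about 0.4 to 0.825 m from the base axis. Payload 7 kg.
Tool frame: the origin (TCP) lies at the very end of the fingers, on their centre line; the grasp point (between the pads) lies 19 mm behind it (arm.pinch_z is the z of the grasp point in the tool frame, in m); z points along the fingers, y is the direction in which the jaws open and shut (so a half turn about z gives the same grasp; the last joint's range is limited). The gripper opens to 88 mm and grips with 3 to 60 N. Pads are 19 mm wide; open, the fingers measure 130 mm over their backs; the gripper's body (78 mm by 193 mm) begins 47 mm behind the grasp point.
Start: joints at [-0.957, 0.359, 0.012, 0, -1.224, -0.288], TCP at [0.216, -0.639, 0.227] pointing down, gripper open.
Joint ranges: [-3.07, 3.07], [-1.43, 2.12], [-1.02, 1.25], [-3.03, 1.67], [-3.05, -0], [-3.03, 3.03]. Speed limits (rad/s): [2.39, 2.39, 3.01, 3.14, 3.14, 3.14].

### API

Orientations are given as [roll, pitch, yaw] about the fixed x, y, z axes, in that order (R = Rz(yaw) Ry(pitch) Rx(roll)).
In Python, from station import arm gives the robot as it stands.
- The arm moves only by the tool drive_tool, never from a script. Its argument "targets" is a list of rows, each a list of 6 numbers: the shift along the world's x, y, z in units of 0.04 m (1.0 is 0.04 m), then the turn, a rotation vector about the world's x, y, z in units of 6 degrees (1.0 is 6 degrees). In form: [[x, y, z, wx, wy, wz], ...]. A call has 1 to 5 rows; each row shifts and turns the commanded pose from where the row before left it; what a row does not reach is not made up. A row lasts 1/8 s, in which the tool goes at most 62.5 mm and 10.7 degrees, less where a joint would pass 70% of its speed; a pose out of reach is approached as far as the arm can. A call with a number of a shift or a turn outside -1 to 1 is refused whole. A call with a gripper value outside its range is refused whole. "claw" is the opening, from 0 (shut) to 1 (fully open), set as the call begins (left out, the last holds). The fingers move at their own pace and stop on an object; "newtons" is the grip in N (left out, the last holds). Time passes only in rows, so rows that do not move let the fingers close. It gives the time, the measured TCP pose, the force and the opening at its end, in the units of the state.
- arm.get_state(): the state, without advancing time (a new reading comes with each control period).
- arm.grab_frame(name): name is "scene" or "top" or "wrist"; returns (picture, depth): 384x512x3 uint8, red, green, blue; 384x512 float32, m along the optical axis (not along the pixel's ray), 0 where there is no reading.
- arm.get_calibration(name): a dict with "mtx" (3x3 intrinsics, pixels), "origin" and "rotation" of the camera in the world. Camera axes: x right, y up, looking along -z (the intrinsics and any distortion apply to the point x, -y, -z); pixel columns grow to the right and rows downward; lengths in m; the calibration is good to about 2 mm. A picture is of the moment at which its call begins: read the wrist's pose just before it. get_calibration takes no time and is no camera call; for the wrist camera it gives the pose at the moment of the call.
- arm.job_done(): hands the job in, once; it reports no verdict.
Trained networks look in the newest picture that a camera, given by its name, has taken for a name from the list of things; names that differ only in an ending like _2 or _b are one class to them, and where a whole thing is asked for, a point or a joint stands for the part that bears it (a point fixed in the world has none). Each returns a list of dicts, best first, with "score" (0 to 1); they miss things now and then, are a little off and sometimes report something else, mostly with a low value. They report only what shows in the picture. A call takes as long as a camera call. They do not tell look-alikes from the thing itself.
- arm.search_frame(target, camera): "point" ([x, y, z] in m, in the coordinates of the camera as it stood for that picture, good to about 4 mm: the middle of the surface that is visible of it).
- arm.cut_out(target, camera): "pixels" (384x512 bool, what is visible of it).
- arm.landmark_of(target, camera): "point" ([x, y, z] in m, in the coordinates of the camera as it stood for that picture, good to about 4 mm: a listed point, or the origin of a listed thing).
The state is a dict: "t": time; "q": joint angles; "qd": joint speeds; "joint_efforts": joint torques, N m; "eef_pos": TCP position; "ee_rot": TCP orientation; "force": force on the tool from outside, world axes, zero at the start; "moment": the same for the moment, N m; "width": finger opening in m.
Only numpy, scipy, OpenCV 4.12 (cv2) and the standard library are available. Lean on these libraries where they do the work, as an engineer would, in place of code of your own. Each camera call takes 0.05 s, during which the arm holds its last target. There are 200 camera calls.

## Working session

There is one attempt and no reset: what is moved stays moved. The work goes in short steps, Python scripts to look and compute and a tool call to move; the robot and the scene stay as the last step left them, time stands still between calls to the robot, and variables do not carry over. Pictures are saved under pics/ and viewed, about 8 in all and at most 12, crops included, and the job is handed in when it is done.

Besides the shell and the picture viewer there is one more tool, called after "Call:" in YAML: its name, and indented under it one key for each argument. drive_tool: Moves the arm, as the interface text tells. Shifts and turns lie within -1 to 1; 1 stands for 0.04 m of shift or 6 degrees of turn. Its arguments: {"type":"object","properties":{"targets":{"type":"array"},"claw":{"type":"number"},"newtons":{"type":"number"}},"required":["targets"]}

```bash
ls; mkdir -p pics
cat > h.py <<'E'
import numpy as np, cv2
from station import arm
from scipy.spatial.transform import Rotation as R
def snap(cam, fn=None):
    cal=arm.get_calibration(cam); im,d=arm.grab_frame(cam)
    if fn: cv2.imwrite('pics/'+fn, im[:,:,::-1])
    return im,d,cal
def w(cal,p): return np.array(cal['origin'])+np.array(cal['rotation'])@np.array(p)
def px(cal,P):
    p=np.array(cal['rotation']).T@(np.array(P)-cal['origin']); q=np.array(cal['mtx'])@[p[0],-p[1],-p[2]]; return q[:2]/q[2]
def back(cal,u,v,d):
    d=np.asarray(d); m=np.array(cal['mtx']); x=(u-m[0,2])/m[0,0]*d; y=(v-m[1,2])/m[1,1]*d
    return np.stack([x,-y,-d],-1)@np.array(cal['rotation']).T+cal['origin']
E
python3 - <<'E'
from h import *
ims=[]
for c in ['scene','top','wrist']:
    im,d,cal=snap(c); ims.append(im); np.savez(f'{c}0.npz',im=im,d=d,**{k:np.array(v) for k,v in cal.items()})
    print(c,cal.keys(),np.round(cal['origin'],3))
    for n in (['spindle_mid','spindle_flange','cradle_foot','cradle_gap','rest_mid','paddle_top','gauge','short_spindle','setting_ring','cleaner'] if c!='wrist' else []):
        for r in arm.landmark_of(n,c)[:3]:
            P=w(cal,r['point']); print(n,round(r['score'],2),np.round(P,3),np.round(px(cal,P)))
cv2.imwrite('pics/a.png',np.hstack([cv2.resize(i,(400,300)) for i in ims[:2]])[:,:,::-1]) 
cv2.imwrite('pics/scene.png',ims[0][:,:,::-1]);cv2.imwrite('pics/top.png',ims[1][:,:,::-1])
E
```

```text
pics
scene dict_keys(['mtx', 'origin', 'rotation']) [1.185 0.47  0.89 ]Traceback (most recent call last):
  File "<stdin>", line 8, in <module>
  File "h.py", line 10, in px
    p=np.array(cal['rotation']).T@(np.array(P)-cal['origin']); q=np.array(cal['mtx'])@[p[0],-p[1],-p[2]]; return q[:2]/q[2]
                                                                                       ~^^^
IndexError: invalid index to scalar variable.
```

Run:
```python
from h import *
for c in ['scene','top','wrist']: print(arm.get_calibration(c))
print(arm.get_state())
```

```text
{'mtx': array([[421.20738356,   0.        , 258.71406929],
       [  0.        , 421.20738356, 194.27467213],
       [  0.        ,   0.        ,   1.        ]]), 'origin': array([1.18468688, 0.47025484, 0.89013853]), 'rotation': array([0.77936865, 0.0069757 , 2.05777044])}
{'mtx': array([[387.35201246,   0.        , 255.18264276],
       [  0.        , 387.35201246, 190.14018318],
       [  0.        ,   0.        ,   1.        ]]), 'origin': array([0.40964029, 0.10060965, 1.13625289]), 'rotation': array([ 8.61060598e-02, -1.20988841e-03, -1.56127107e+00])}
{'mtx': array([[301.60243757,   0.        , 254.42409892],
       [  0.        , 301.60243757, 198.61834178],
       [  0.        ,   0.        ,   1.        ]]), 'origin': array([ 0.15269141, -0.6607391 ,  0.38395816]), 'rotation': array([-2.52855801e-01, -1.79369360e-03,  1.89698881e+00])}
{'t': 0.1, 'q': array([-9.56879471e-01,  3.59294630e-01,  1.11286639e-02, -3.05781901e-04,
       -1.22410021e+00, -2.88108412e-01]), 'qd': array([-0.0014653 , -0.00033096,  0.00083652,  0.00197649, -0.0020176 ,
       -0.00082419]), 'joint_efforts': array([-1.18828135e-03, -5.84165204e+01,  2.93754208e+01,  7.01563686e+00,
        1.01651932e-02, -5.41978920e-05]), 'eef_pos': array([ 0.21588134, -0.63907162,  0.22572072]), 'ee_rot': array([ 3.14010170e+00, -1.42057212e-04, -2.81588822e+00]), 'force': array([-0.2295397 ,  0.1393536 , -0.38701393]), 'moment': array([-0.04842614,  0.02434041,  0.02323436]), 'width': 0.08769642632656119}
```

```bash
python3 - <<'E'
s=open('h.py').read()
s=s.replace("cal=arm.get_calibration(cam); im","cal=getcal(cam); im")
s+='''
def getcal(cam):
    c=dict(arm.get_calibration(cam)); c['rotation']=R.from_euler('xyz',c['rotation']).as_matrix(); return c
'''
open('h.py','w').write(s)
E
python3 - <<'E'
from h import *
ims=[]
for c in ['scene','top']:
    im,d,cal=snap(c); ims.append(im); np.savez(f'{c}0.npz',im=im,d=d,**cal)
    for n in ['spindle_mid','spindle_flange','cradle_foot','cradle_gap','rest_mid','paddle_top','gauge','short_spindle','setting_ring','cleaner']:
        for r in arm.landmark_of(n,c)[:3]:
            P=w(cal,r['point']); print(c,n,round(r['score'],2),np.round(P,3),np.round(px(cal,P)))
cv2.imwrite('pics/scene.png',cv2.resize(ims[0],(800,600))[:,:,::-1]);cv2.imwrite('pics/top.png',cv2.resize(ims[1],(800,600))[:,:,::-1])
E
```

```text
scene spindle_mid 0.97 [0.557 0.286 0.078] [315. 241.]
scene spindle_mid 0.97 [0.566 0.396 0.08 ] [357. 261.]
scene spindle_mid 0.66 [0.472 0.328 0.076] [343. 224.]
scene spindle_flange 0.95 [ 0.469  0.326 -0.002] [339. 242.]
scene spindle_flange 0.81 [0.566 0.4   0.001] [354. 280.]
scene spindle_flange 0.79 [0.555 0.286 0.003] [313. 259.]
scene cradle_foot 0.9 [0.343 0.431 0.04 ] [394. 214.]
scene cradle_foot 0.64 [0.582 0.097 0.04 ] [243. 230.]
scene cradle_foot 0.34 [0.54  0.081 0.081] [245. 207.]
scene cradle_gap 0.89 [0.308 0.409 0.086] [393. 191.]
scene cradle_gap 0.84 [0.542 0.081 0.082] [244. 207.]
scene rest_mid 0.65 [ 0.487 -0.203  0.08 ] [169. 163.]
scene paddle_top 0.7 [ 0.444 -0.103  0.086] [205. 163.]
scene gauge 0.7 [ 0.512 -0.206 -0.001] [167. 187.]
scene short_spindle 0.76 [0.413 0.2   0.002] [304. 211.]
scene setting_ring 0.63 [ 0.665  0.191 -0.   ] [260. 277.]
top spindle_mid 0.73 [0.47  0.329 0.079] [171. 201.]
top spindle_mid 0.72 [0.565 0.396 0.079] [148. 166.]
top spindle_mid 0.62 [0.558 0.283 0.081] [189. 169.]
top spindle_flange 0.74 [0.563 0.397 0.002] [155. 170.]
top spindle_flange 0.62 [ 0.466  0.328 -0.   ] [177. 203.]
top spindle_flange 0.49 [ 0.555  0.285 -0.002] [193. 174.]
top cradle_foot 0.77 [0.585 0.092 0.044] [258. 162.]
top cradle_foot 0.77 [0.337 0.428 0.045] [137. 248.]
top cradle_gap 0.8 [0.541 0.077 0.084] [264. 175.]
top cradle_gap 0.62 [0.3   0.404 0.083] [141. 263.]
top cradle_gap 0.24 [ 0.512 -0.205 -0.004] [358. 190.]
top rest_mid 0.63 [ 0.477 -0.203  0.082] [366. 200.]
top paddle_top 0.67 [ 0.444 -0.104  0.092] [331. 212.]
top gauge 0.57 [ 0.513 -0.206 -0.003] [359. 189.]
top gauge 0.55 [0.582 0.093 0.04 ] [258. 163.]
top short_spindle 0.53 [ 0.409  0.198 -0.   ] [221. 223.]
top setting_ring 0.6 [ 0.659  0.184 -0.001] [227. 139.]
top cleaner 0.76 [ 0.585  0.485 -0.   ] [125. 163.]
```

View pics/scene.png

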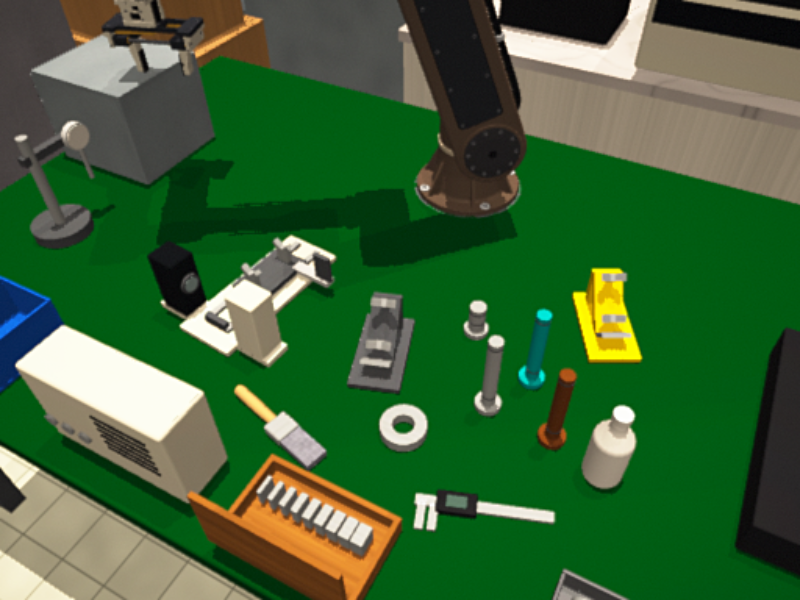

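View pics/top.png

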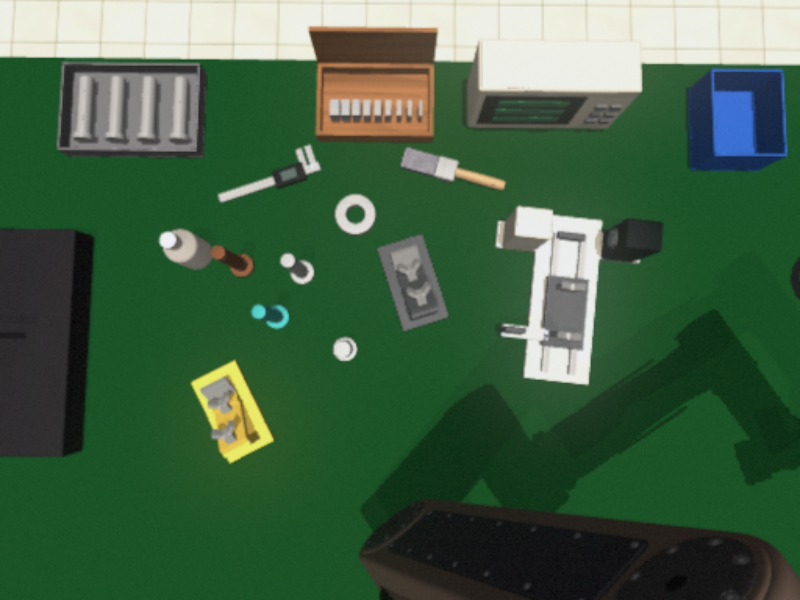

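Candidates (800×600 scene view): plain steel spindle at (490,375), turquoise at (538,350), brown at (555,410), and the short spindle at (477,320). I choose the steel one. The grey angle rest is at (382,340); the yellow one at (607,315) is to be left alone. Next I refine the measurements with depth and make one close crop.

Run:
```python
from h import *
from scipy.optimize import least_squares
out={}
for c in ['scene','top']:
    im,d,cal=snap(c)
    vv,uu=np.mgrid[:384,:512]; P=back(cal,uu,vv,d)
    for n in ['spindle_mid','cradle_foot','gauge','rest_mid']:
        for r in arm.cut_out(n,c)[:3]:
            m=r['pixels']&(d>0); Q=P[m]
            print(c,n,round(r['score'],2),m.sum(),'mean',Q.mean(0).round(3),'zmax',Q[:,2].max().round(3),'col',im[m].mean(0).round())
            if n=='spindle_mid':
                for lo,hi,rad in((.03,.15,.012),):
                    S=Q[(Q[:,2]>lo)&(Q[:,2]<hi)]
                    if len(S)>10:
                        f=least_squares(lambda p:np.hypot(S[:,0]-p[0],S[:,1]-p[1])-rad,S[:,:2].mean(0)+ (S[:,:2].mean(0)-cal['origin'][:2])*.005,loss='soft_l1',f_scale=.002)
                        print('  axis',f.x.round(4),np.abs(f.fun).mean().round(4),len(S))
            zr=dict(cradle_foot=(.003,.03),gauge=(.004,.03)).get(n)
            if zr:
                hist=np.histogram(Q[:,2],bins=np.arange(-.004,.14,.004)); print('  hist',hist[0])
                S=Q[(Q[:,2]>zr[0])&(Q[:,2]<zr[1])]
                if len(S)>10:
                    b=cv2.minAreaRect((S[:,:2]*1000).astype(np.float32)); print('  rect',b,'z',np.median(S[:,2]))
    if c=='scene':
        a=cv2.resize(im[195:290,290:400],None,fx=4,fy=4); b=cv2.resize(im[180:255,215:275],None,fx=5,fy=5)
        cv2.imwrite('pics/crop.png',np.hstack([a[:370,:],b[:370]])[:,:,::-1])
```

```text
scene spindle_mid 0.91 595 mean [0.563 0.286 0.072] zmax 0.163 col [122. 121. 109.]
  axis [0.5548 0.283 ] 0.0007 300
scene spindle_mid 0.8 686 mean [0.567 0.397 0.072] zmax 0.163 col [84. 49. 17.]
  axis [0.5667 0.3968] 0.0007 341
scene spindle_mid 0.61 530 mean [0.479 0.33  0.079] zmax 0.161 col [  2. 119. 109.]
  axis [0.4706 0.3277] 0.0009 306
scene cradle_foot 0.91 861 mean [0.296 0.401 0.055] zmax 0.114 col [222. 197.  46.]
  hist [ 1  0  0  7  5 16 34 43 39 24 38 70 89 54 80 56 48 33 40 37 28 17 13 11
  0  9 25 24 16  4  0  0  0  0  0]
  rect ((301.7669677734375, 415.69500732421875), (45.288761138916016, 84.54066467285156), 49.661476135253906) z 0.024013199607618385
scene cradle_foot 0.87 814 mean [0.535 0.076 0.057] zmax 0.114 col [117. 113. 107.]
  hist [ 0  0  1  0  0  5 37 35 44 20 43 62 67 67 71 55 50 33 41 40 20 10  8 20
  5  9 26 27 13  5  0  0  0  0  0]
  rect ((561.8815307617188, 82.7171630859375), (24.85922622680664, 55.048702239990234), 30.530012130737305) z 0.024803429795693832
scene gauge 0.98 4964 mean [ 0.576 -0.193  0.056] zmax 0.138 col [139. 135. 122.]
  hist
[... 1492 characters left out ...]
9  263   35   21   25
   23   21   25   47   54   78   46   34   42   59   42   39   33   29
   24   30   29   27   31   79  577]
  rect ((507.51690673828125, -208.294189453125), (270.2264404296875, 310.29083251953125), 84.78009796142578) z 0.01276984523905389
top gauge 0.48 400 mean [0.659 0.183 0.021] zmax 0.028 col [200. 199. 193.]
  hist [  0   0   3   6  11  72 243  65   0   0   0   0   0   0   0   0   0   0
   0   0   0   0   0   0   0   0   0   0   0   0   0   0   0   0   0]
  rect ((659.8071899414062, 184.07000732421875), (72.93556213378906, 70.45455169677734), 1.1886011362075806) z 0.02179083127945647
top rest_mid 0.58 1457 mean [ 0.474 -0.189  0.04 ] zmax 0.095 col [130. 130. 129.]
```

View pics/crop.png

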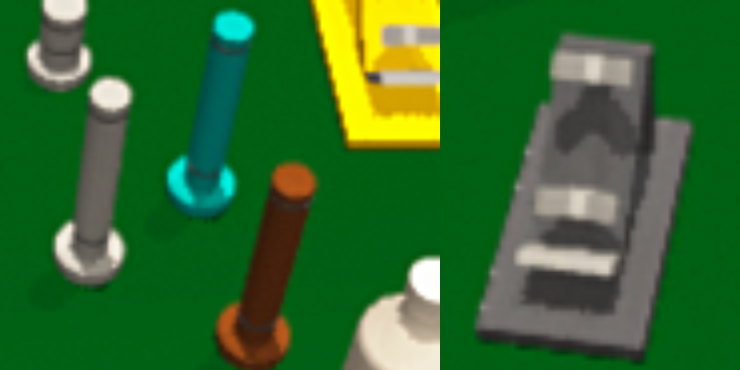

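The steel spindle's axis is at about (0.554, 0.2826); it is 163 mm tall in the depth data (160 expected), so it fits. Moving above it.

Call:
drive_tool:
  targets:
    - [0.35, 0.96, 0.03, 0, 0, 0]
    - [0.35, 0.96, 0.03, 0, 0, 0]
    - [0.35, 0.96, 0.03, 0, 0, 0]
    - [0.35, 0.96, 0.03, 0, 0, 0]
    - [0.35, 0.96, 0.03, 0, 0, 0]

```text
t: 2.33
eef_pos: [0.2863, -0.4463, 0.2328]
ee_rot: [-3.141, 0.0, -2.816]
force: [1.0, -0.0, -0.4]
width: 0.0879
```

Call:
drive_tool:
  targets:
    - [0.35, 0.96, 0.03, 0, 0, 0]
    - [0.35, 0.96, 0.03, 0, 0, 0]
    - [0.35, 0.96, 0.03, 0, 0, 0]
    - [0.35, 0.96, 0.03, 0, 0, 0]
    - [0.35, 0.96, 0.03, 0, 0, 0]

```text
t: 2.95
eef_pos: [0.3563, -0.2543, 0.2389]
ee_rot: [-3.141, 0.001, -2.816]
force: [1.0, 0.7, -0.6]
width: 0.0875
```

Call:
drive_tool:
  targets:
    - [0.35, 0.96, 0.03, 0, 0, 0]
    - [0.35, 0.96, 0.03, 0, 0, 0]
    - [0.35, 0.96, 0.03, 0, 0, 0]
    - [0.35, 0.96, 0.03, 0, 0, 0]
    - [0.35, 0.96, 0.03, 0, 0, 0]

```text
t: 3.58
eef_pos: [0.4263, -0.0621, 0.245]
ee_rot: [-3.142, 0.001, -2.816]
force: [0.9, 0.2, -0.4]
width: 0.0873
```

Run:
```python
from h import *
s=arm.get_state(); print(s['t'],s['q'].round(4),s['eef_pos'].round(4),s['ee_rot'].round(4))
im,d,cal=snap('wrist','w1.png'); np.savez('w1.npz',im=im,d=d,**cal)
for n in ['cradle_foot','cradle_gap','rest_mid','paddle_top','gauge']:
    for r in arm.landmark_of(n,'wrist')[:2]: print(n,round(r['score'],2),w(cal,r['point']).round(4))
vv,uu=np.mgrid[:384,:512]
for c in ['top','scene','wrist']:
    im,d,cal=snap(c) if c!='wrist' else (im,d,cal)
    P=back(cal,uu,vv,d)[d>0]
    z=np.load(c+'0.npz') if c!='wrist' else None
    if z is not None: 
        d=z['d']; P=back({k:z[k] for k in('mtx','origin','rotation')},uu,vv,d)[d>0]
    S=P[(np.hypot(P[:,0]-.545,P[:,1]-.08)<.11)&(P[:,2]>.005)&(P[:,2]<.13)]
    if len(S)>50: print(c,'cradle',cv2.minAreaRect((S[:,:2]*1000).astype(np.float32)),len(S))
```

```text
3.575 [ 3.1680e-01 -7.2500e-02 -4.6150e-01  1.0000e-04 -1.1808e+00 -1.5616e+00] [ 0.4263 -0.0621  0.245 ] [-3.1415e+00  1.0000e-03 -2.8156e+00]
cradle_gap 0.62 [0.5401 0.0775 0.0819]
rest_mid 0.75 [ 0.4825 -0.2029  0.0826]
paddle_top 0.75 [ 0.4497 -0.1002  0.0908]
gauge 0.88 [ 0.5083 -0.2069 -0.0017]
top cradle ((544.6971435546875, 76.83773803710938), (199.56472778320312, 193.97732543945312), 45.60150146484375) 1751
scene cradle ((539.4478149414062, 75.8432388305664), (168.47711181640625, 90.89716339111328), 18.151798248291016) 1838
wrist cradle ((539.4478149414062, 75.8432388305664), (168.47711181640625, 90.89716339111328), 18.151798248291016) 1838
```

Run:
```python
from h import *
vv,uu=np.mgrid[:384,:512]
yaw=np.deg2rad(18.15); e=np.array([np.cos(yaw),np.sin(yaw)]); n=np.array([-e[1],e[0]])
for c in ['w1','top0','scene0']:
    z=np.load(c+'.npz'); d=z['d']; cal={k:z[k] for k in('mtx','origin','rotation')}
    P=back(cal,uu,vv,d); ok=d>0
    reg=ok&(np.hypot(P[...,0]-.545,P[...,1]-.08)<.10)&(P[...,2]>.005)&(P[...,2]<.13)
    S=P[reg]; 
    print(c,reg.sum(), cv2.minAreaRect((S[:,:2]*1000).astype(np.float32)) if len(S)>20 else '')
    # upper parts: lateral extent by height above 30mm
    for lo,hi in((.03,.05),(.05,.07),(.07,.09),(.09,.12)):
        T=S[(S[:,2]>lo)&(S[:,2]<hi)]
        if len(T)>10: print('  z',lo,'along',np.percentile(T[:,:2]@e,[2,98]).round(4),'lat',np.percentile(T[:,:2]@n,[2,98]).round(4), len(T))
    G=P[ok&(P[...,2]>.007)&(P[...,2]<.017)&(abs(P[...,0]-.51)<.17)&(abs(P[...,1]+.206)<.085)]
    print('  gauge',cv2.minAreaRect((G[:,:2]*1000).astype(np.float32)),len(G))
z=np.load('w1.npz'); cv2.imwrite('pics/w1.png',cv2.resize(z['im'],(800,600))[:,:,::-1])
```

```text
w1 2883 ((519.6649780273438, 69.10742950439453), (127.59330749511719, 89.15505981445312), 17.968643188476562)
  z 0.03 along [0.4661 0.5527] lat [-0.1204 -0.091 ] 503
  z 0.05 along [0.466  0.5495] lat [-0.1203 -0.0878] 248
  z 0.07 along [0.4942 0.5013] lat [-0.1034 -0.1029] 12
  z 0.09 along [0.49   0.5142] lat [-0.1151 -0.083 ] 450
  gauge ((475.2461242675781, -201.394775390625), (119.82827758789062, 238.74673461914062), 84.13482666015625) 7021
top0 1733 ((543.1936645507812, 70.50276184082031), (175.79940795898438, 183.1001434326172), 54.918212890625)
  z 0.03 along [0.4997 0.5919] lat [-0.1201 -0.0712] 333
  z 0.05 along [0.4639 0.5663] lat [-0.1184 -0.0712] 121
  z 0.07 along [0.464  0.4992] lat [-0.1201 -0.0715] 176
  z 0.09 along [0.4763 0.5145] lat [-0.1162 -0.0757] 149
  gauge ((506.7182312011719, -205.660888671875), (159.42225646972656, 313.57781982421875), 86.8418197631836) 2397
scene0 1838 ((539.4478149414062, 75.8432388305664), (168.47711181640625, 90.89716339111328), 18.151798248291016)
  z 0.03 along [0.4808 0.5958] lat [-0.12   -0.0709] 278
  z 0.05 along [0.4828 0.5687] lat [-0.119 -0.071] 272
  z 0.07 along [0.4677 0.5059] lat [-0.1207 -0.0708] 156
  z 0.09 along [0.4832 0.5183] lat [-0.1163 -0.0763] 97
  gauge ((513.7305908203125, -194.6234588623047), (170.12994384765625, 310.941650390625), 85.0126953125) 1102
```

View pics/w1.png

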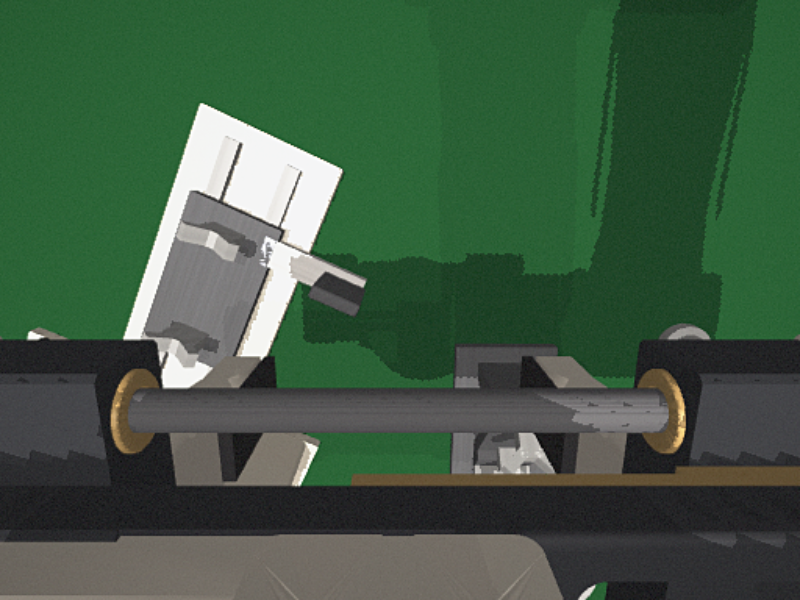

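Run:
```python
from h import *
vv,uu=np.mgrid[:384,:512]
yaw=np.deg2rad(18.05); e=np.array([np.cos(yaw),np.sin(yaw)]); n=np.array([-e[1],e[0]])
for c in ['w1','top0','scene0']:
    z=np.load(c+'.npz'); d=z['d']; cal={k:z[k] for k in('mtx','origin','rotation')}
    P=back(cal,uu,vv,d); P=P[d>0]
    a=P[:,:2]@e-.5825; l=P[:,:2]@n+.0958; h=P[:,2]-.042
    s=(h-a)*.7071; p=(h+a)*.7071
    k=(abs(l)<.022)&(s>-.025)&(s<.115)&(p>-.034)&(p<.03)
    print(c,k.sum()); s,p,l=s[k]*1000,p[k]*1000,l[k]*1000
    H,_,_=np.histogram2d(s,p,bins=[np.arange(-24,114,4),np.arange(-34,18,4)])
    print('p bins from -34 step4; rows s from -24 step 4'); print(H.astype(int))
```

```text
w1 752
p bins from -34 step4; rows s from -24 step 4
[[ 0  0  0  0  0  0  0  0  0  0  0  0]
 [ 0  0  0  0  0  0  0  0  0  0  0  0]
 [ 0  0  0  0  0  0  0  0  0  0  0  0]
 [ 0  0  0  0  0  0  0  0  0  0  0  0]
 [ 0  0  0  0  0  0  0  0  0  0  0  0]
 [ 0 25 45  8  0  0  0  0  0  0  0  0]
 [ 0 18  0  0  0  0  0  0  0  0  0  0]
 [ 0  7  0  0  0  0  0  0  0  0  0  0]
 [ 0 10  0  0  0  0  0  0  0  0  0  0]
 [ 0 10  0  0  0  0  0  0  0  0  0  0]
 [ 8 15  3  0  0  0  0  0  0  0  0  0]
 [28 11  0  1  0  0  0  0  0  0  0  0]
 [ 0  3  3  2  0  0  0  0  0  0  0  0]
 [32 19 15  8 15  0  0  0  0  0  0  0]
 [ 1  3  0  0  0  0  0  0  0  0  0  0]
 [ 0  0  0  0  0  0  0  0  0  0  0  0]
 [ 0  0  0  0  0  0  0  0  0  0  0  0]
 [ 0  0  0  0  0  0  0  0  0  0  0  0]
 [ 0  0  0  0  0  0  0  0  0  0  0  0]
 [ 0  0  0  0  0  0  0  0  0  0  0  0]
 [ 0  0  0  0  0  0  0  0  0  0  0  0]
 [ 0  0  0  0  0  0  0  0  0  0  0  0]
 [ 0  0  0  0  0  0  0  0  0  0  0  0]
 [ 0  0  0  0  0  0  0  0  0  0  0  0]
 [ 0  0  0  0  0  0  0  0  0  0  0  0]
 [ 0  0  0  0  0  0  0  0  0  0  0  0]
 [ 0  0  0  0  0  0  0  0  0  0  
[... 2345 characters left out ...]
 1  0  0  0  0  0  0  0  0  0  0  0]
 [ 3  0  0  0  0  0  0  0  0  0  0  0]
 [ 6  0  0  0  0  0  0  0  0  0  0  0]
 [ 2  0  0  0  0  0  0  0  0  0  0  0]
 [ 2  0  0  0  0  0  0  0  0  0  0  0]
 [ 4  0  0  0  0  0  0  0  0  0  0  0]
 [ 2  0  0  0  0  0  0  0  0  0  0  0]
 [ 3  0  0  0  0  0  0  0  0  0  0  0]
 [ 2  0  0  0  0  0  0  0  0  0  0  0]
 [ 6  0  0  0  0  0  0  0  0  0  0  0]
 [ 3  0  0  0  0  0  0  0  0  0  0  0]
 [ 1  0  0  0  0  1  0  0  0  0  0  0]
 [ 1  0  0  0  0  6  3 11  5  0  0  0]
 [ 0  0  0  0  0  6  4 10  4  0  0  0]
 [ 0  0  0  0  3  5  3  9  4  0  0  0]
 [ 3  0  0  0  1  2  3  3  1  0  0  0]
 [ 1  0  0  0  0  0  0  0  0  0  0  0]
 [ 0  0  0  0  0  0  0  0  0  0  0  0]]
```

The wrist picture shows the gauge base at left (its near corner at (340,170), paddle at (338,293)) and the grey rest under the fingers at (505,400). The rest's cloud agrees across cameras: foot about (0.5837, 0.0895, 0.042), yaw 18°.

Call:
drive_tool:
  targets:
    - [0.354, 0.957, 0, 0, 0, -0.1]
    - [0.354, 0.957, 0, 0, 0, 0]
    - [0.354, 0.957, 0, 0, 0, 0]
    - [0.354, 0.957, 0, 0, 0, 0]
    - [0.354, 0.957, 0, 0, 0, 0]
  claw: 0.65

```text
t: 4.6
eef_pos: [0.4973, 0.1283, 0.2447]
ee_rot: [-3.142, 0.0, -2.828]
force: [0.5, -0.7, 0.5]
width: 0.0573
```

Call:
drive_tool:
  targets:
    - [0.354, 0.957, 0, 0, 0, 0]
    - [0.354, 0.957, 0, 0, 0, 0]
    - [0.354, 0.957, 0, 0, 0, 0]
    - [0.354, 0.957, 0, 0, 0, 0]
    - [0, 0, -0.5, 0, 0, 0]

```text
t: 5.22
eef_pos: [0.5553, 0.2828, 0.2247]
ee_rot: [3.141, 0.002, -2.826]
force: [-0.5, -0.8, -1.1]
width: 0.0568
```

```bash
cat >> h.py <<'E'
import json
def st():
    s=arm.get_state(); o=dict(t=s['t'],q=list(s['q']),p=list(s['eef_pos']),r=list(s['ee_rot']))
    open('log.jsonl','a').write(json.dumps(o)+'\n')
    print('t',round(s['t'],2),'q',s['q'].round(3),'p',s['eef_pos'].round(4),'r',s['ee_rot'].round(4),'F',s['force'].round(1),'w',round(s['width'],4)); return s
E
python3 - <<'E'
from h import *
from scipy.optimize import least_squares
st()
im,d,cal=snap('wrist'); cv2.imwrite('pics/w2.png',cv2.resize(im,(640,480))[:,:,::-1])
vv,uu=np.mgrid[:384,:512]; P=back(cal,uu,vv,d); P=P[d>0]
S=P[(np.hypot(P[:,0]-.554,P[:,1]-.283)<.03)]
T=S[(S[:,2]>.15)&(S[:,2]<.17)]; print(len(T),T.mean(0).round(4),np.ptp(T,0).round(4))
U=S[(S[:,2]>.04)&(S[:,2]<.155)]
if len(U)>20:
    f=least_squares(lambda p:np.hypot(U[:,0]-p[0],U[:,1]-p[1])-.012,[.554,.283],loss='soft_l1',f_scale=.002); print(f.x.round(4),np.abs(f.fun).mean())
E
```

```text
t 5.22 q [ 7.840e-01  2.740e-01 -1.140e-01  1.000e-03 -1.181e+00 -2.040e+00] p [0.5553 0.2828 0.2247] r [ 3.1412e+00  2.0000e-03 -2.8259e+00] F [-0.5 -0.8 -1.1] w 0.0568
780 [0.5529 0.2829 0.1593] [0.0238 0.0241 0.0121]
[0.5547 0.2835] 0.00015202304465691127
```

Call:
drive_tool:
  targets:
    - [-0.02, 0, -0.7, 0, 0, 0]
    - [0, 0, -0.7, 0, 0, 0]
    - [0, 0, -0.7, 0, 0, 0]
    - [0, 0, -0.5, 0, 0, 0]
    - [0, 0, -0.27, 0, 0, 0]

```text
t: 5.9
eef_pos: [0.5526, 0.2797, 0.1089]
ee_rot: [-3.141, -0.001, -2.828]
force: [-0.2, -0.0, 0.7]
width: 0.057
```

Call:
drive_tool:
  targets:
    - [0, 0, 0, 0, 0, 0]
    - [0, 0, 0, 0, 0, 0]
    - [0, 0, 0, 0, 0, 0]
    - [0, 0, 0, 0, 0, 0]
  claw: 0
  newtons: 60

```text
t: 6.4
eef_pos: [0.5529, 0.2814, 0.1104]
ee_rot: [3.141, 0.001, -2.826]
force: [1.6, -3.5, -1.4]
width: 0.023
```

Call:
drive_tool:
  targets:
    - [0, 0, 0.5, 0, 0, 0]
    - [0, 0, 0.8, 0, 0, 0]
    - [0, 0, 0.8, 0, 0, 0]
    - [0, 0, 0.8, 0, 0, 0]
    - [0, 0, 0.8, 0, 0, 0]

```text
t: 7.02
eef_pos: [0.5518, 0.2807, 0.2579]
ee_rot: [-3.142, -0.002, -2.826]
force: [0.6, 0.6, -4.2]
width: 0.0227
```

Run:
```python
from h import *
st()
im,d,cal=snap('scene'); 
for n in ['spindle_mid','spindle_flange']:
    for r in arm.landmark_of(n,'scene')[:3]: print(n,round(r['score'],2),w(cal,r['point']).round(4))
# kinematic fit
L=[json.loads(l) for l in open('log.jsonl')]
q0=[-.956879,.359295,.011129,0,-1.2241,-.2881]; L=[dict(q=q0,p=[.21588,-.63907,.22572]),dict(q=[.3168,-.0725,-.4615,0,-1.1808,-1.5616],p=[.4263,-.0621,.245])]+L
from scipy.optimize import least_squares
def fk(q,x):
    a1,a2,a3,d4,h=x; f=q[1]-q[2]
    return np.array([a1+a2*np.sin(q[1])+d4*np.cos(f)+a3*np.sin(f), h+a2*np.cos(q[1])-d4*np.sin(f)+a3*np.cos(f)])
def res(x): return np.concatenate([fk(l['q'],x)-[np.sqrt(l['p'][0]**2+l['p'][1]**2-.1916**2),l['p'][2]] for l in L]+[np.array(x)*1e-4])
r=least_squares(res,[0,.4,0,.4,0]); print(r.x,r.fun.round(4))
for l in L: print(l['q'][0]-np.arctan2(l['p'][1],l['p'][0])-np.arcsin(.1916/np.hypot(*l['p'][:2])))
```

```text
t 7.03 q [ 7.850e-01  2.510e-01 -6.800e-02 -1.000e-03 -1.253e+00 -2.040e+00] p [0.5518 0.2807 0.2579] r [-3.1415e+00 -2.0000e-03 -2.8264e+00] F [ 0.6  0.6 -4.2] w 0.0227
spindle_mid 0.98 [0.5526 0.2847 0.2257]
spindle_mid 0.98 [0.4691 0.3292 0.0783]
spindle_mid 0.78 [0.5673 0.3983 0.0797]
spindle_flange 0.82 [0.5549 0.2844 0.1479]
spindle_flange 0.77 [0.5637 0.4035 0.0018]
spindle_flange 0.71 [ 0.4689  0.3251 -0.0028]
[ 0.00306315  0.60210405  0.02150629  0.452115   -0.20390937] [ 0.0003 -0.      0.0001  0.     -0.0002 -0.     -0.0002  0.      0.
  0.0001  0.      0.     -0.    ]
0.00014184544303141866
0.0005543372063132601
0.0006866942380164276
-0.00019222497878224054
```

Held. Fitting the kinematics from the logged states suggests that parking at 45° with the fingers in line with the axis folds the elbow past its range. I'll set the spindle back down upright and re-grasp with the tool leaning. First I set it down and tilt a little, to identify the tool length.

Call:
drive_tool:
  targets:
    - [0, 0, -0.9, 0, 0, 0]
    - [0, 0, -0.9, 0, 0, 0]
    - [0, 0, -0.9, 0, 0, 0]
    - [0, 0, -0.7, 0, 0, 0]
    - [0, 0, -0.28, 0, 0, 0]

```text
t: 7.8
eef_pos: [0.5521, 0.2802, 0.1101]
ee_rot: [-3.139, -0.002, -2.825]
force: [-11.9, -3.2, 45.3]
width: 0.0235
```

Call:
drive_tool:
  targets:
    - [0, 0, -0.02, 0, 0, 0]
    - [0, 0, 0, 0, 0, 0]

```text
t: 8.05
eef_pos: [0.5528, 0.2807, 0.1102]
ee_rot: [-3.141, 0.0, -2.826]
force: [-1.3, -2.5, 4.5]
width: 0.0233
```

Call:
drive_tool:
  targets:
    - [0, 0, 0, 0, 0, 0]
    - [0, 0, 0, 0, 0, 0]
    - [0, 0, 0, 0, 0, 0]
  claw: 0.65

```text
t: 8.43
eef_pos: [0.5527, 0.2811, 0.1097]
ee_rot: [3.141, 0.0, -2.826]
force: [0.6, -0.3, -0.4]
width: 0.048
```

Call:
drive_tool:
  targets:
    - [0, 0, 0, 0, 0, -1]
    - [0, 0, 0, 0, 0, -1]
    - [0, 0, 0, 0, 0, -1]
    - [-0.05, 0, 0, 0, 1, 0]
    - [-0.05, 0, 0.01, 0, 1, 0]

```text
t: 9.05
eef_pos: [0.5484, 0.2817, 0.1109]
ee_rot: [3.14, -0.212, -3.139]
force: [-0.9, 0.7, 0.1]
width: 0.0575
```

```bash
cat > ik.py <<'E'
from h import *
from scipy.optimize import least_squares
X=np.array([0.00306315,0.60210405,0.02150629,0.452115,-0.20390937])
lo=np.array([-3.07,-1.43,-1.02,-3.03,-3.05,-3.03]); hi=np.array([3.07,2.12,1.25,1.67,0,3.03])
def fkT(q,x,L,lat=.1916):
    a1,a2,a3,d4,h=x; d1=h+L
    Rz=R.from_euler('z',q[0]); f=q[1]-q[2]
    pw=np.array([a1+a2*np.sin(q[1])+d4*np.cos(f)+a3*np.sin(f),-lat,d1+a2*np.cos(q[1])-d4*np.sin(f)+a3*np.cos(f)])
    # tool at q4=q5=q6=0: z along forearm
    Rf=Rz*R.from_euler('y',f)           # x along forearm
    Rw=Rf*R.from_euler('x',S4*q[3])*R.from_euler('y',-q[4])
    zt=Rw.apply([1,0,0])
    base=R.from_matrix(np.array([[0,0,1],[0,1,0],[-1,0,0]]).astype(float)) # tool z -> x
    Rt=Rw*base*R.from_euler('z',S6*q[5]+O6)
    return Rz.apply(pw)+L*zt, Rt
S4=1;S6=-1;O6=0.
E
python3 - <<'E'
from h import *
st(); 
import ik
L=[json.loads(l) for l in open('log.jsonl')]
l=L[-1]
for s6 in(-1,1):
  for o in (0,np.pi/2,np.pi,-np.pi/2):
    ik.S6=s6; ik.O6=o
    print(s6,o,[ (ik.fkT(np.array(k['q']),ik.X,.3)[1].inv()*R.from_euler('xyz',k['r'])).magnitude().round(3) for k in L])
for Lt in (.1,.15,.2,.25,.3,.35,.4): print(Lt,ik.fkT(np.array(l['q']),ik.X,Lt)[0]-l['p'])
im,d,cal=snap('scene')
for r in arm.landmark_of('spindle_mid','scene')[:3]: print(round(r['score'],2),w(cal,r['point']).round(4))
E
```

```text
t 9.05 q [ 0.701  0.471 -0.049 -0.146 -1.217 -2.207] p [0.5484 0.2817 0.1109] r [ 3.14   -0.2119 -3.1389] F [-0.9  0.7  0.1] w 0.0575Traceback (most recent call last):
  File "<stdin>", line 9, in <module>
AttributeError: 'float' object has no attribute 'round'
```

Run:
```python
from h import *
import ik
L=[json.loads(l) for l in open('log.jsonl')]
l=L[-1]
for s6 in(-1,1):
 for s4 in (-1,1):
  for o in (0,np.pi/2,np.pi,-np.pi/2):
    ik.S6=s6; ik.O6=o; ik.S4=s4
    print(s4,s6,o,[ round(float((ik.fkT(np.array(k['q']),ik.X,.3)[1].inv()*R.from_euler('xyz',k['r'])).magnitude()),3) for k in L])
for s4 in (-1,1):
  ik.S4=s4
  for Lt in (.1,.2,.25,.3,.4): print(s4,Lt,ik.fkT(np.array(l['q']),ik.X,Lt)[0]-l['p'])
im,d,cal=snap('scene')
for r in arm.landmark_of('spindle_mid','scene')[:3]: print(round(r['score'],2),w(cal,r['point']).round(4))
```

```text
-1 -1 0 [1.571, 1.571, 1.571]
-1 -1 1.5707963267948966 [3.142, 3.142, 3.142]
-1 -1 3.141592653589793 [1.571, 1.571, 1.571]
-1 -1 -1.5707963267948966 [0.0, 0.0, 0.0]
1 -1 0 [1.571, 1.57, 1.49]
1 -1 1.5707963267948966 [3.141, 3.141, 3.041]
1 -1 3.141592653589793 [1.57, 1.571, 1.689]
1 -1 -1.5707963267948966 [0.001, 0.002, 0.292]
-1 1 0 [2.508, 2.51, 2.843]
-1 1 1.5707963267948966 [0.938, 0.939, 1.272]
-1 1 3.141592653589793 [0.633, 0.632, 0.299]
-1 1 -1.5707963267948966 [2.204, 2.202, 1.869]
1 1 0 [2.508, 2.511, 2.947]
1 1 1.5707963267948966 [0.937, 0.94, 1.397]
1 1 3.141592653589793 [0.634, 0.631, 0.337]
1 1 -1.5707963267948966 [2.204, 2.202, 1.783]
-1 0.1 [0.07332957 0.00983649 0.0181312 ]
-1 0.2 [0.05229289 0.00993502 0.02036899]
-1 0.25 [0.04177455 0.00998428 0.02148789]
-1 0.3 [0.03125621 0.01003354 0.02260679]
-1 0.4 [0.01021952 0.01013207 0.02484459]
1 0.1 [ 0.09091441 -0.01101382  0.0181312 ]
1 0.2 [ 0.08746256 -0.0317656   0.02036899]
1 0.25 [ 0.08573663 -0.04214149  0.02148789]
1 0.3 [ 0.08401071 -0.05251738  0.02260679]
1 0.4 [ 0.08055886 -0.07326917  0.02484459]
0.74 [0.557  0.2804 0.0775]
```

```bash
sed -i 's/^S4=1;S6=-1;O6=0\./S4=-1;S6=-1;O6=-np.pi\/2/' ik.py
cat >> ik.py <<'E'
def data():
    L=[json.loads(l) for l in open('log.jsonl')]
    return [dict(q=[-.956879,.359295,.011129,-.0003,-1.2241,-.2881],p=[.21588,-.63907,.22572]),dict(q=[.3168,-.0725,-.4615,0,-1.1808,-1.5616],p=[.4263,-.0621,.245])]+L
def fit():
    D=data()
    def res(x): return np.concatenate([fkT(np.array(l['q']),x[:5],x[5],x[6])[0]-l['p'] for l in D]+[np.array([x[0],x[2]])*3e-3])
    r=least_squares(res,[0,.45,0,.45,-.2,.25,.19]); return r.x,np.abs(r.fun[:-2]).max()
def solve(p,Rt,x,seeds):
    best=None
    for s in seeds:
        def res(q):
            P,Q=fkT(q,x[:5],x[5],x[6]); return np.r_[(P-p)*10,(Q*Rt.inv()).as_rotvec()*1.5]
        r=least_squares(res,np.clip(s,lo+.01,hi-.01),bounds=(lo,hi))
        if best is None or r.cost<best[0]: best=(r.cost,r.x,np.linalg.norm(r.fun[:3])/10*1000,np.rad2deg(np.linalg.norm(r.fun[3:])/1.5))
    return best
def tool(ex,pitch):
    # horizontal dir angle ex (rad), tool z = (cos pitch * e, -sin pitch); tool x lies in plane; jaw y level
    e=np.array([np.cos(ex),np.sin(ex),0]); z=np.cos(pitch)*e-np.sin(pitch)*np.array([0,0,1]); y=np.array([-e[1],e[0],0])
    return R.from_matrix(np.stack([np.cross(y,z),y,z],1))
E
python3 - <<'E'
from ik import *
x,m=fit(); print(x.round(4),m)
rng=np.random.default_rng(0); seeds=[np.array([.5,.2,-.5,0,-1.2,-1.8])]+[lo+(hi-lo)*rng.random(6) for _ in range(25)]
yaw=np.deg2rad(18.05); e=np.array([np.cos(yaw),np.sin(yaw),0]); zc=-.7071*e+[0,0,.7071]; foot=np.array([.5837,.0895,.042])
s0=np.array([.5545,.283,0])
for pp in (45,60,65,70,80,90):
    T=tool(yaw,np.deg2rad(pp)); g=foot+.129*zc; b=solve(g+T.apply([0,0,.019]),T,x,seeds); print('park',pp,b[1].round(2),b[2:])
for pk in (105,115,125,135):
  for ps in (0,-20):
    T=tool(np.deg2rad(ps),np.deg2rad(pk)); b=solve(s0+[0,0,.129]+T.apply([0,0,.019]),T,x,seeds); print('pick',pk,ps,b[1].round(2),b[2:])
for pk in (90,105,120,135):
    T=tool(yaw,np.deg2rad(pk)); b=solve(foot+.061*zc+T.apply([0,0,.019]),T,x,seeds); print('re',pk,b[1].round(2),b[2:])
for pk in (45,60,75,90):
    T=tool(np.deg2rad(-5.5),np.deg2rad(pk)); b=solve(np.array([.4825,-.203,.08])+T.apply([0,0,.019]),T,x,seeds); print('gauge',pk,b[1].round(2),b[2:])
E
```

```text
[-0.1367  0.5989  0.0082  0.607  -0.1344  0.3996  0.192 ] 0.005140521705291334
park 45 [ 0.76 -0.19 -1.02  1.47 -0.29  2.92] (np.float64(1.9332594094762003), np.float64(1.8226887344016522))
park 60 [ 0.66 -0.12 -0.85  0.47 -0.38 -2.31] (np.float64(3.925231146709438e-14), np.float64(1.2060513319077662e-14))
park 65 [ 0.62 -0.08 -0.78  0.29 -0.47 -2.11] (np.float64(0.0), np.float64(1.0612662692932116e-14))
park 70 [ 0.6  -0.04 -0.71  0.18 -0.57 -1.98] (np.float64(1.6883057536160652e-13), np.float64(1.3792991844497422e-14))
park 80 [ 0.55  0.06 -0.58  0.06 -0.76 -1.84] (np.float64(2.6184557666721353e-13), np.float64(9.580041861576872e-14))
park 90 [ 0.52  0.16 -0.45 -0.   -0.96 -1.77] (np.float64(1.577740299643925e-13), np.float64(4.109659649223164e-14))
pick 105 0 [ 0.68  0.51 -0.01 -0.17 -1.26 -2.18] (np.float64(1.1102230246251565e-13), np.float64(1.80620785248373e-14))
pick 105 -20 [ 0.65  0.48 -0.05 -0.24 -1.19 -2.46] (np.float64(1.6653345369377348e-13), np.float64(1.3631795366150513e-14))
pick 115 0 [ 0.63  0.61  0.12 -0.25 -1.44 -2.12] (np.float64(7.850462293418876e-14), np.float6
[... 871 characters left out ...]
re 120 [ 0.45  0.61  0.   -0.07 -1.48 -1.68] (np.float64(1.3092278833360677e-13), np.float64(2.1161932670223903e-14))
re 135 [ 0.44  0.78  0.18 -0.09 -1.75 -1.67] (np.float64(1.1188630228279524e-13), np.float64(6.364214615424862e-15))
gauge 45 [-0.05  0.06 -0.96 -3.03 -0.23  1.43] (np.float64(1.8591536033712819), np.float64(3.38474004519833))
gauge 60 [ 0.02  0.04 -0.82  0.31 -0.2  -1.98] (np.float64(5.003707553108401e-14), np.float64(1.0861263269235689e-14))
gauge 75 [-0.    0.13 -0.63  0.05 -0.55 -1.7 ] (np.float64(3.1031676915590914e-14), np.float64(5.192610365866319e-15))
gauge 90 [-0.02  0.26 -0.44 -0.   -0.87 -1.64] (np.float64(6.206335383118183e-14), np.float64(5.020753004279361e-15))
```

Park at pitch 70° and pick at 115° (25° lean in the hand) are reachable with margin. Now I finish the tilt, grip and lift.

Call:
drive_tool:
  targets:
    - [-0.01, 0, 0.02, 0, 0.8, 0]
    - [-0.02, 0, 0.02, 0, 0.8, 0]
    - [-0.02, 0, 0.03, 0, 0.55, 0]
    - [0, 0, 0, 0, 0, 0]

```text
t: 9.65
eef_pos: [0.5469, 0.2807, 0.1116]
ee_rot: [-3.141, -0.435, 3.141]
force: [0.0, -0.4, 0.5]
width: 0.0567
```

Call:
drive_tool:
  targets:
    - [0, 0, 0, 0, 0, 0]
    - [0, 0, 0, 0, 0, 0]
    - [0, 0, 0, 0, 0, 0]
    - [0, 0, 0, 0, 0, 0]
  claw: 0
  newtons: 60

```text
t: 10.15
eef_pos: [0.5465, 0.2811, 0.1133]
ee_rot: [3.141, -0.434, -3.14]
force: [0.8, 0.6, -0.4]
width: 0.0236
```

Call:
drive_tool:
  targets:
    - [0, 0, 0.4, 0, 0, 0]
    - [0, 0, 0.8, 0, 0, 0]
    - [0, 0, 0.8, 0, 0, 0]
    - [0, 0, 0.5, 0, 0, 0]
    - [0, 0, 0, 0, 0, 0]

```text
t: 10.78
eef_pos: [0.5473, 0.2814, 0.2146]
ee_rot: [3.139, -0.432, -3.139]
force: [-0.3, 0.3, -5.1]
width: 0.0231
```

Run:
```python
from h import *
s=st()
T=R.from_euler('xyz',s['ee_rot']); print('grasp',(s['eef_pos']-T.apply([0,0,.019])).round(4),'toolz',T.apply([0,0,1]).round(3))
vv,uu=np.mgrid[:384,:512]
for c in ('scene','wrist'):
  im,d,cal=snap(c); cv2.imwrite(f'pics/h_{c}.png',im[:,:,::-1])
  for n in ['spindle_mid','spindle_flange']:
    for r in arm.landmark_of(n,c)[:3]: print(c,n,round(r['score'],2),w(cal,r['point']).round(4))
  P=back(cal,uu,vv,d)[d>0]
  S=P[(np.hypot(P[:,0]-.556,P[:,1]-.282)<.04)&(P[:,2]>.05)&(P[:,2]<.27)]
  for lo in np.arange(.07,.26,.02):
    U=S[(S[:,2]>lo)&(S[:,2]<lo+.02)]
    if len(U)>5: print(c,round(lo,3),len(U),U.mean(0).round(4),np.ptp(U,0).round(3))
```

```text
t 10.78 q [ 0.626  0.521  0.267 -0.25  -1.67  -2.175] p [0.5473 0.2814 0.2146] r [ 3.139  -0.4318 -3.1394] F [-0.3  0.3 -5.1] w 0.0231
grasp [0.5552 0.2814 0.2319] toolz [-0.418  0.002 -0.908]
scene spindle_mid 0.93 [0.566  0.3953 0.0797]
scene spindle_mid 0.89 [0.5562 0.2825 0.1772]
scene spindle_mid 0.74 [0.4769 0.3296 0.0771]
scene spindle_flange 0.88 [0.4692 0.3293 0.0006]
scene spindle_flange 0.8 [0.5642 0.3982 0.0025]
scene spindle_flange 0.62 [0.5525 0.2842 0.1056]
scene 0.09 46 [0.57   0.2845 0.1058] [0.025 0.041 0.009]
scene 0.11 159 [0.5613 0.2838 0.1149] [0.04  0.043 0.02 ]
scene 0.13 56 [0.563  0.2843 0.1398] [0.014 0.021 0.019]
scene 0.15 61 [0.5626 0.2835 0.1592] [0.014 0.022 0.02 ]
scene 0.17 63 [0.5625 0.2839 0.1798] [0.018 0.022 0.019]
scene 0.19 58 [0.5633 0.2819 0.1996] [0.012 0.026 0.019]
scene 0.21 27 [0.5633 0.2703 0.2172] [0.009 0.029 0.015]
scene 0.23 21 [0.5662 0.2739 0.2411] [0.02  0.02  0.017]
scene 0.25 7 [0.5776 0.2646 0.2537] [0.007 0.008 0.009]
wrist spindle_mid 0.97 [0.4649 0.3282 0.0838]
wrist spindle_flange 0.78 [ 0.4684  0.3258 -0.0017]
wrist 0.21 460 [0.5409 0.2809 0.2246] [0.027 0.052 0.014]
wrist 0.23 656 [0.5496 0.2809 0.237 ] [0.03  0.049 0.02 ]
wrist 0.25 1862 [0.5561 0.281  0.2573] [0.032 0.032 0.02 ]
```

```bash
cat > park.py <<'E'
from ik import *
yaw=np.deg2rad(18.05); e=np.array([np.cos(yaw),np.sin(yaw),0]); n=np.array([-e[1],e[0],0]); zc=-.70711*e+[0,0,.70711]; xc=.70711*e+[0,0,.70711]
foot=.5827*e+-.0958*n+[0,0,.042]
E
python3 - <<'E'
from park import *
s=arm.get_state(); T=R.from_euler('xyz',s['ee_rot']); p=s['eef_pos']
fl=np.array([.555,.2814,.1014])
f_t=T.inv().apply(fl-p); print('flange in tool',f_t)
Rr=R.from_rotvec(-np.pi/4*n)*R.from_euler('z',yaw+.003)
Tp=Rr*T
x,m=fit(); print(x.round(3),m)
for off in (.09,.0):
    t=foot+off*xc+.0025*zc-Tp.apply(f_t); print(off,'TCP',t.round(4),'delta units',((t-p)/.04).round(3), Tp.as_euler('xyz').round(4),solve(t,Tp,x,[s['q'],np.array([.6,0,-.7,.2,-.5,-2.])])[1:])
np.save('ft.npy',f_t)
E
```

```text
flange in tool [-0.05456959  0.00064556  0.09612194]
[ 0.038  0.608 -0.03   0.429 -0.182  0.398  0.192] 0.030390358598426592
0.09 TCP [0.5627 0.082  0.1791] delta units [ 0.413 -4.971 -0.812] [-3.138   0.3487 -2.8231] (array([ 0.55038726,  0.02929834, -0.58186828,  0.14057454, -0.62497222,
       -1.90347801]), np.float64(3.7263863056628967e-13), np.float64(1.0933576867959809e-13))
0.0 TCP [0.5022 0.0623 0.1155] delta units [-1.1   -5.464 -2.403] [-3.138   0.3487 -2.8231] (array([ 0.59614983,  0.01872609, -0.80279586,  0.23795374, -0.42442708,
       -2.05010517]), np.float64(1.2794688166302257e-13), np.float64(1.664161317032541e-14))
```

Call:
drive_tool:
  targets:
    - [0.08, -1, 0.4, 0, 0, 0.61]
    - [0.08, -1, 0.4, 0, 0, 0.61]
    - [0.08, -1, 0.4, 0, 0, 0.61]
    - [0.08, -1, 0.3, 0, 0, 0.61]
    - [0.08, -0.97, 0, 0, 0, 0.6]

```text
t: 11.7
eef_pos: [0.5631, 0.0811, 0.2734]
ee_rot: [3.141, -0.433, -2.82]
force: [0.4, 0.2, -4.9]
width: 0.0228
```

Call:
drive_tool:
  targets:
    - [0, 0, 0, 0.29, -0.891, 0]
    - [0, 0, 0, 0.29, -0.891, 0]
    - [0, 0, 0, 0.29, -0.891, 0]
    - [0, 0, 0, 0.29, -0.891, 0]

```text
t: 12.2
eef_pos: [0.5622, 0.0821, 0.2724]
ee_rot: [-3.14, -0.04, -2.823]
force: [-0.6, -0.5, -5.0]
width: 0.0229
```

Call:
drive_tool:
  targets:
    - [0, 0, 0, 0.29, -0.891, 0]
    - [0, 0, 0, 0.29, -0.891, 0]
    - [0, 0, 0, 0.29, -0.891, 0]
    - [0, 0, 0, 0.29, -0.891, 0]
    - [0, 0, 0, 0, 0, 0]

```text
t: 12.82
eef_pos: [0.5597, 0.0809, 0.2715]
ee_rot: [-3.138, 0.347, -2.822]
force: [0.7, -0.0, -4.4]
width: 0.0232
```

Call:
drive_tool:
  targets:
    - [0, 0, -0.8, 0, 0, 0]
    - [0, 0, -0.8, 0, 0, 0]
    - [0, 0, -0.7, 0, 0, 0]
    - [0, 0, 0, 0, 0, 0]

```text
t: 13.32
eef_pos: [0.5612, 0.0812, 0.178]
ee_rot: [-3.137, 0.343, -2.822]
force: [0.3, -0.6, -3.8]
width: 0.0234
```

Run:
```python
from park import *
s=st(); T=R.from_euler('xyz',s['ee_rot']); p=s['eef_pos']
ft=np.load('ft.npy'); F=p+T.apply(ft)
a=T.apply(R.from_euler('xyz',[3.139,-.4318,-3.1394]).inv().apply([0,0,1]))
print('axis nominal',a.round(4),'zc',zc.round(4)); print('flange rel foot: x,y,z mm',[round(float((F-foot)@v)*1000,1) for v in (xc,n,zc)])
vv,uu=np.mgrid[:384,:512]; im,d,cal=snap('scene','park_scene.png')
for nn in ['spindle_mid','spindle_flange']:
    for r in arm.landmark_of(nn,'scene')[:4]: print(nn,round(r['score'],2),w(cal,r['point']).round(4))
print('nominal mid',(F+.08*a).round(4),'fl',F.round(4))
P=back(cal,uu,vv,d); m=(d>0)
rel=P-F; sa=rel@a; rad=np.linalg.norm(rel-sa[...,None]*a,axis=-1)
k=m&(sa>.015)&(sa<.10)&(rad<.02); Q=P[k]; print(k.sum())
def res(v):
    ax=a+v[2]*xc+v[3]*n; ax/=np.linalg.norm(ax); o=F+v[0]*xc+v[1]*n; r=Q-o; r=r-np.outer(r@ax,ax); return np.linalg.norm(r,axis=1)-.012
f=least_squares(res,[0,0,0,0],loss='soft_l1',f_scale=.001); print('fit shaft: off x,y mm',(f.x[:2]*1000).round(1),'tilt x,y deg',np.rad2deg(f.x[2:]).round(2),np.abs(f.fun).mean())
c=px(cal,F).astype(int); print(c); crop=im[max(0,c[1]-75):c[1]+45,max(0,c[0]-80):c[0]+80]; cv2.imwrite('pics/park1.png',cv2.resize(crop,None,fx=5,fy=5,interpolation=cv2.INTER_CUBIC)[:,:,::-1])
```

```text
t 13.32 q [ 0.541  0.031 -0.639  0.146 -0.572 -1.903] p [0.5612 0.0812 0.178 ] r [-3.1369  0.3427 -2.8223] F [ 0.3 -0.6 -3.8] w 0.0234
axis nominal [-0.6661 -0.2132  0.7147] zc [-0.6723 -0.2191  0.7071]
flange rel foot: x,y,z mm [87.4, -0.3, 2.9]
spindle_mid 0.78 [0.5648 0.3972 0.0789]
spindle_mid 0.6 [0.5907 0.0933 0.1566]
spindle_flange 0.81 [ 0.4685  0.3244 -0.0013]
spindle_flange 0.62 [ 5.647e-01  4.019e-01 -5.000e-04]
spindle_flange 0.58 [0.6365 0.1081 0.1022]
nominal mid [0.5873 0.0906 0.163 ] fl [0.6406 0.1077 0.1058]
343
fit shaft: off x,y mm [-3.6 -1. ] tilt x,y deg [-0.16 -0.37] 0.0011626333532320197
[233 231]
```

View pics/park1.png

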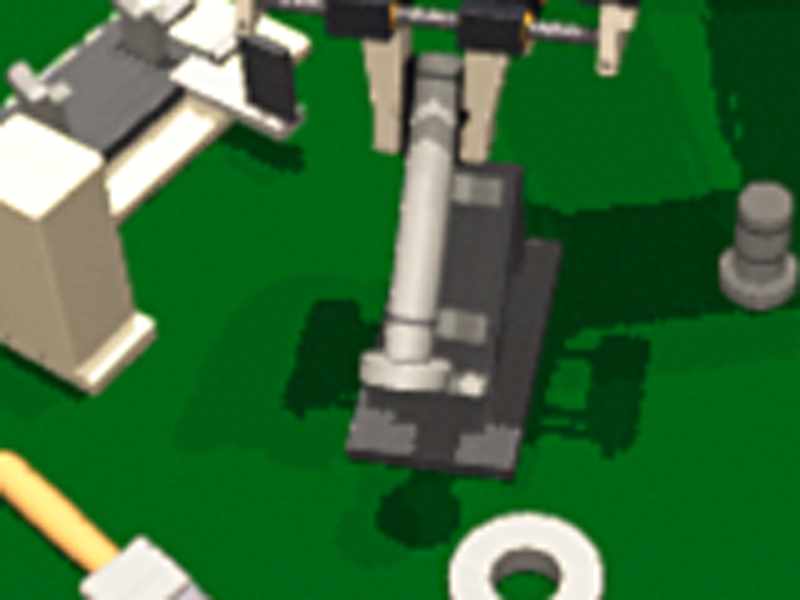

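Held, and the tilt is right: flange at (400,370) in the crop, sitting above the gap between ledge and lower saddle, 84–87 mm out of the groove. Going in square to the groove.

Call:
drive_tool:
  targets:
    - [-0.32, -0.104, -0.336, 0, 0, 0]
    - [-0.32, -0.104, -0.336, 0, 0, 0]
    - [-0.32, -0.104, -0.336, 0, 0, 0]
    - [-0.29, -0.094, -0.305, 0, 0, 0]
    - [0, 0, 0, 0, 0, 0]

```text
t: 14.1
eef_pos: [0.5124, 0.0657, 0.129]
ee_rot: [-3.138, 0.35, -2.822]
force: [0.2, -0.3, -3.9]
width: 0.0235
```

```bash
cat > chk.py <<'E'
from park import *
s=st(); T=R.from_euler('xyz',s['ee_rot']); p=s['eef_pos']
ft=np.load('ft.npy'); F=p+T.apply(ft); a=T.apply(R.from_euler('xyz',[3.139,-.4318,-3.1394]).inv().apply([0,0,1]))
print('nominal flange rel foot: x,y,z mm',[round(float((F-foot)@v)*1000,1) for v in (xc,n,zc)])
vv,uu=np.mgrid[:384,:512]
for c in ('scene','top'):
    im,d,cal=snap(c)
    P=back(cal,uu,vv,d); m=(d>0); rel=P-F; sa=rel@a; rad=np.linalg.norm(rel-sa[...,None]*a,axis=-1)
    k=m&(sa>.034)&(sa<.088)&(rad<.019); Q=P[k]
    if k.sum()>30:
        def res(v):
            ax=a+v[2]*xc+v[3]*n; ax/=np.linalg.norm(ax); o=F+v[0]*xc+v[1]*n; r=Q-o; r=r-np.outer(r@ax,ax); return np.linalg.norm(r,axis=1)-.012
        f=least_squares(res,[0,0,0,0],loss='soft_l1',f_scale=.001); v=f.x; o=F+v[0]*xc+v[1]*n
        print(c,k.sum(),'fit rel groove x,y mm',[(round(float((o-foot)@u)*1000,1)) for u in (xc,n)],'tilt vs zc deg',np.rad2deg([(a+v[2]*xc+v[3]*n)@xc,(a+v[2]*xc+v[3]*n)@n]).round(2))
    for nn in ['spindle_flange','spindle_mid']:
        for r in arm.landmark_of(nn,c)[:4]:
            q=w(cal,r['point'])
            if np.linalg.norm(q-foot)<.13: print(c,nn,[(round(float((q-foot)@u)*1000,1)) for u in (xc,n,zc)])
E
python3 chk.py
```

```text
t 14.1 q [ 0.568  0.    -0.839  0.227 -0.401 -2.013] p [0.5124 0.0657 0.129 ] r [-3.138   0.3504 -2.8219] F [ 0.2 -0.3 -3.9] w 0.0235
nominal flange rel foot: x,y,z mm [17.4, 0.2, 4.5]
scene 194 fit rel groove x,y mm [13.8, -1.0] tilt vs zc deg [ 0.2  -0.18]
scene spindle_flange [15.0, -1.9, 2.0]
scene spindle_mid [13.0, -0.7, 79.7]
top 108 fit rel groove x,y mm [14.0, -1.4] tilt vs zc deg [0.47 0.67]
top spindle_flange [17.3, -2.1, -1.6]
top spindle_flange [0.3, 0.6, 54.5]
top spindle_mid [15.9, -2.9, 78.6]
```

Run:
```python
from park import *
vv,uu=np.mgrid[:384,:512]
for c in ('scene','top'):
    im,d,cal=snap(c); P=back(cal,uu,vv,d)[d>0]; o=foot+.014*xc-.0012*n
    rel=P-o; s=rel@zc; r=np.linalg.norm(rel-s[:,None]*zc,axis=1); p=rel@xc; l=rel@n
    k=(r<.0235)&(r>.0135)&(s>-.01)&(s<.03)&(p>-.012)
    print(c,'flange annulus s hist from -10 step 2',np.histogram(s[k]*1000,np.arange(-10,31,2))[0])
    z=np.load(c+'0.npz'); d0=z['d']; c0={k:z[k] for k in('mtx','origin','rotation')}; P=back(c0,uu,vv,d0)[d0>0]
    rel=P-foot; s=rel@zc; p=rel@xc; l=rel@n
    k=(abs(l)<.019)&(p>-.02)&(p<.0)
    print(c,'saddles/ledge s hist from -8',np.histogram(s[k]*1000,np.arange(-8,38,2))[0],'from 86',np.histogram(s[k]*1000,np.arange(86,112,2))[0])
    # ledge pts
    k2=k&(abs(s)<.006); print('ledge median s',np.median(s[k2])*1000)
```

```text
scene flange annulus s hist from -10 step 2 [ 7  6  4  5  1  6 10 12 12  9 15  5  1  0  4  3  3  2  4  3]
scene saddles/ledge s hist from -8 [ 0  0  9  1  0  0  0  0  0  0  0  2  6 12 10  9 10 10 12  0  0  0] from 86 [ 0 11 10 11  9 12 10  8  0  0  0  0]
ledge median s -2.1609372636825848
top flange annulus s hist from -10 step 2 [ 0  0  0  0  0  0  2  7  6 11  7 20 33 13  1  0  0  0  0  0]
top saddles/ledge s hist from -8 [ 0  0  3 14 43  9  1  0  0  0  0  0  1  2  8  6  8  7  3 12 22  5] from 86 [ 0  1  3  4 10  4 11  9 14 24  5  0]
ledge median s 0.7506453502940931
```

Call:
drive_tool:
  targets:
    - [-0.09, -0.01, -0.085, 0, 0, 0]
    - [-0.1, -0.02, -0.085, 0, 0, 0]
    - [0, 0, 0, 0, 0, 0]

```text
t: 14.88
eef_pos: [0.5044, 0.0645, 0.1211]
ee_rot: [-3.138, 0.35, -2.822]
force: [0.0, 0.1, -4.1]
width: 0.0232
```

Call:
drive_tool:
  targets:
    - [-0.035, -0.011, -0.035, 0, 0, 0]
    - [-0.035, -0.011, -0.035, 0, 0, 0]
    - [0, 0, 0, 0, 0, 0]

```text
t: 15.25
eef_pos: [0.5032, 0.0646, 0.1196]
ee_rot: [-3.139, 0.353, -2.822]
force: [2.6, 1.0, -2.9]
width: 0.023
```

```bash
python3 chk.py
```

```text
t 15.25 q [ 0.575 -0.003 -0.882  0.257 -0.361 -2.052] p [0.5032 0.0646 0.1196] r [-3.1388  0.3527 -2.8217] F [ 2.6  1.  -2.9] w 0.023
nominal flange rel foot: x,y,z mm [4.6, 2.1, 4.3]
scene 198 fit rel groove x,y mm [1.4, 0.6] tilt vs zc deg [-0.19  0.06]
scene spindle_flange [2.8, 0.7, 2.1]
scene spindle_mid [-0.2, 5.3, 81.7]
top 106 fit rel groove x,y mm [-0.6, 0.5] tilt vs zc deg [0.12 0.04]
top spindle_flange [2.3, 2.2, 0.9]
top spindle_mid [-2.3, 0.4, 83.4]
```

Call:
drive_tool:
  targets:
    - [-0.025, -0.008, -0.025, 0, 0, 0]
    - [0.02, 0.007, -0.022, 0, 0, 0]
    - [0.02, 0.007, -0.022, 0, 0, 0]
    - [0, 0, 0, 0, 0, 0]

```text
t: 16.05
eef_pos: [0.5046, 0.0651, 0.1177]
ee_rot: [-3.139, 0.354, -2.822]
force: [4.6, -1.2, 4.9]
width: 0.0234
```

```bash
python3 chk.py
```

```text
t 16.05 q [ 5.730e-01  2.000e-03 -8.860e-01  2.640e-01 -3.510e-01 -2.058e+00] p [0.5046 0.0651 0.1177] r [-3.1389  0.3543 -2.8216] F [ 4.6 -1.2  4.9] w 0.0234
nominal flange rel foot: x,y,z mm [4.4, 2.2, 2.0]
scene 192 fit rel groove x,y mm [0.7, 0.5] tilt vs zc deg [0.32 0.1 ]
scene spindle_flange [3.7, 2.6, -1.8]
scene spindle_mid [2.2, -0.5, 79.1]
top 109 fit rel groove x,y mm [1.0, -0.2] tilt vs zc deg [-1.16  0.65]
top spindle_flange [0.7, 0.9, -4.7]
top spindle_mid [0.8, 0.0, 79.6]
```

Contact on the groove side is steady at about 9 N with the spindle on the groove axis. Releasing and backing off.

Call:
drive_tool:
  targets:
    - [0, 0, 0, 0, 0, 0]
    - [0, 0, 0, 0, 0, 0]
    - [0, 0, 0, 0, 0, 0]
    - [0, 0, 0, 0, 0, 0]
  claw: 0.65

```text
t: 16.85
eef_pos: [0.5025, 0.0639, 0.1157]
ee_rot: [-3.138, 0.35, -2.822]
force: [-0.0, -0.9, -0.7]
width: 0.055
```

Call:
drive_tool:
  targets:
    - [-0.11, -0.035, 0.31, 0, 0, 0]
    - [-0.217, -0.07, 0.627, 0, 0, 0]
    - [-0.217, -0.07, 0.627, 0, 0, 0]
    - [-0.217, -0.07, 0.627, 0, 0, 0]
    - [-0.217, -0.07, 0.627, 0, 0, 0]

```text
t: 17.48
eef_pos: [0.4632, 0.0514, 0.2295]
ee_rot: [-3.139, 0.35, -2.822]
force: [0.8, -0.4, -0.1]
width: 0.0571
```

```bash
cat > parked.py <<'E'
from park import *
def shaft(c,lo=.034,hi=.088):
    vv,uu=np.mgrid[:384,:512]; im,d,cal=snap(c); P=back(cal,uu,vv,d)[d>0]
    rel=P-foot; s=rel@zc; r=np.linalg.norm(rel-s[:,None]*zc,axis=1); Q=P[(s>lo)&(s<hi)&(r<.02)&(rel@xc>-.008)]
    def res(v):
        ax=zc+v[2]*xc+v[3]*n; ax/=np.linalg.norm(ax); o=foot+v[0]*xc+v[1]*n; q=Q-o; q=q-np.outer(q@ax,ax); return np.linalg.norm(q,axis=1)-.012
    f=least_squares(res,[0,0,0,0],loss='soft_l1',f_scale=.001)
    o=foot+f.x[0]*xc+f.x[1]*n; ax=zc+f.x[2]*xc+f.x[3]*n; ax/=np.linalg.norm(ax); rel=P-o; s=rel@ax; r=np.linalg.norm(rel-s[:,None]*ax,axis=1)
    top=s[(r<.0135)&(s>.1)&(s<.19)]
    print(c,len(Q),'x,y mm',(f.x[:2]*1000).round(1),'tilt',np.rad2deg(f.x[2:]).round(2),'err',np.abs(f.fun).mean().round(4),'free end s 98%',np.percentile(top,98).round(4) if len(top) else None)
    return im,cal
if __name__=='__main__':
    st(); 
    for c in('scene','top'): im,cal=shaft(c)
E
python3 parked.py
```

```text
t 17.48 q [ 0.625 -0.23  -0.741  0.16  -0.732 -1.979] p [0.4632 0.0514 0.2295] r [-3.1385  0.3501 -2.8222] F [ 0.8 -0.4 -0.1] w 0.0571
scene 188 x,y mm [2.7 0.4] tilt [-1.52  0.34] err 0.0013 free end s 98% 0.1571
top 108 x,y mm [-1.   1.3] tilt [ 0.24 -0.66] err 0.0008 free end s 98% 0.1623
```

Parked on the rest (free end at s ≈ 0.160 m, as it should be, and tilt about 0). Now I swing the tool to square-on for the fresh grasp across the shank.

Call:
drive_tool:
  targets:
    - [0.297, 0.094, 0.4, -0.305, 0.936, 0]
    - [0.297, 0.094, 0.4, -0.305, 0.936, 0]
    - [0.297, 0.094, 0.4, -0.305, 0.936, 0]
    - [0.297, 0.094, 0.4, -0.305, 0.936, 0]
    - [0.297, 0.094, 0, -0.305, 0.936, 0]

```text
t: 18.2
eef_pos: [0.5243, 0.0707, 0.2934]
ee_rot: [-3.141, -0.167, -2.822]
force: [-0.2, -0.4, -0.3]
width: 0.0572
```

Call:
drive_tool:
  targets:
    - [0.297, 0.094, 0, -0.305, 0.936, 0]
    - [0.297, 0.094, 0, -0.305, 0.936, 0]
    - [0.297, 0.094, -0.5, -0.305, 0.936, 0]
    - [0.297, 0.094, -0.9, -0.305, 0.936, 0]
    - [0.297, 0.094, -0.9, -0.305, 0.936, 0]

```text
t: 18.82
eef_pos: [0.583, 0.0893, 0.1988]
ee_rot: [3.14, -0.684, -2.821]
force: [0.5, 0.3, 0.1]
width: 0.0568
```

Call:
drive_tool:
  targets:
    - [0.297, 0.094, -0.9, -0.305, 0.936, 0]
    - [0, 0, -0.4, 0, 0, 0]
    - [0, 0, 0, 0, 0, 0]

```text
t: 19.2
eef_pos: [0.5939, 0.0926, 0.1469]
ee_rot: [3.14, -0.786, -2.821]
force: [0.9, -0.7, 1.4]
width: 0.057
```

```bash
cat > re.py <<'E'
from parked import *
s=st(); T=R.from_euler('xyz',s['ee_rot']); p=s['eef_pos']; g=p-T.apply([0,0,.019])
print('grasp rel foot x,y,z mm',[round(float((g-foot)@u)*1000,1) for u in (xc,n,zc)],'toolz.(x,n,z)',[round(float(T.apply([0,0,1])@u),3) for u in (xc,n,zc)],'jaw',[round(float(T.apply([0,1,0])@u),3) for u in (xc,n,zc)])
im,d,cal=snap('wrist'); vv,uu=np.mgrid[:384,:512]; P=back(cal,uu,vv,d)[d>0]
rel=P-foot; ss=rel@zc; r=np.linalg.norm(rel-ss[:,None]*zc,axis=1); Q=P[(ss>.015)&(ss<.155)&(r<.02)&(rel@xc>-.006)]
if len(Q)>40:
    def res(v):
        ax=zc+v[2]*xc+v[3]*n; ax/=np.linalg.norm(ax); o=foot+v[0]*xc+v[1]*n; q=Q-o; q=q-np.outer(q@ax,ax); return np.linalg.norm(q,axis=1)-.012
    f=least_squares(res,[0,0,0,0],loss='soft_l1',f_scale=.001); print('wrist shaft',len(Q),'x,y',(f.x[:2]*1000).round(1),'tilt',np.rad2deg(f.x[2:]).round(2),'s range',np.percentile((Q-foot)@zc,[2,98]).round(3))
cv2.imwrite('pics/re_wrist.png',cv2.resize(im,(640,480))[:,:,::-1])
E
python3 re.py
```

```text
Traceback (most recent call last):
  File "re.py", line 1, in <module>
    from parked import *
  File "parked.py", line 1, in <module>
    from park import *
  File "park.py", line 1, in <module>
    from ik import *
  File "ik.py", line 1, in <module>
    from h import *
  File "h.py", line 1, in <module>
    import numpy as np, cv2
  File "re.py", line 2, in <module>
    s=st(); T=R.from_euler('xyz',s['ee_rot']); p=s['eef_pos']; g=p-T.apply([0,0,.019])
NameError: name 'st' is not defined
```

My script name shadowed the stdlib's `re`, so I'm renaming it.

```bash
mv re.py regrasp.py; rm -rf __pycache__/re.*; python3 regrasp.py
```

```text
t 19.2 q [ 0.427  0.795  0.368 -0.083 -1.926 -1.675] p [0.5939 0.0926 0.1469] r [ 3.14   -0.7863 -2.8214] F [ 0.9 -0.7  1.4] w 0.057
grasp rel foot x,y,z mm [100.8, -0.2, 66.6] toolz.(x,n,z) [-1.0, -0.002, 0.001] jaw [-0.002, 1.0, 0.004]
wrist shaft 5133 x,y [1.2 1.2] tilt [-0.07 -0.02] s range [0.033 0.153]
```

View pics/re_wrist.png

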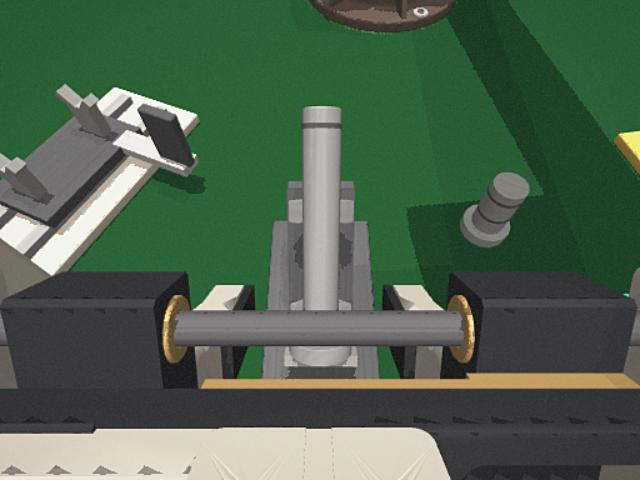

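The spindle lies centred in the groove (shank at (320,200), flange at (320,355)), and the tool is square to it and centred within about 1.5 mm. Going down, gripping, and drawing it out along the groove normal.

Call:
drive_tool:
  targets:
    - [-0.375, -0.115, -0.39, 0, 0, 0]
    - [-0.375, -0.115, -0.39, 0, 0, 0]
    - [-0.375, -0.115, -0.39, 0, 0, 0]
    - [-0.375, -0.115, -0.39, 0, 0, 0]
    - [-0.185, -0.053, -0.2, 0, 0, 0]

```text
t: 19.88
eef_pos: [0.5275, 0.0725, 0.0816]
ee_rot: [3.139, -0.777, -2.82]
force: [-0.5, -0.3, -0.2]
width: 0.0571
```

Call:
drive_tool:
  targets:
    - [0, 0, 0, 0, 0, 0]
    - [0, 0, 0, 0, 0, 0]
    - [0, 0, 0, 0, 0, 0]
    - [0, 0, 0, 0, 0, 0]
    - [0, 0, 0, 0, 0, 0]
  claw: 0
  newtons: 60

```text
t: 20.5
eef_pos: [0.5274, 0.0724, 0.0784]
ee_rot: [3.139, -0.783, -2.821]
force: [0.4, 0.2, 0.6]
width: 0.0229
```

```bash
python3 regrasp.py
```

```text
t 20.5 q [ 0.439  0.754  0.111 -0.087 -1.707 -1.667] p [0.5274 0.0724 0.0784] r [ 3.1393 -0.7833 -2.8208] F [0.4 0.2 0.6] w 0.0229
grasp rel foot x,y,z mm [3.1, 1.3, 67.4] toolz.(x,n,z) [-1.0, -0.002, -0.002] jaw [-0.002, 1.0, 0.004]
wrist shaft 11706 x,y [1.1 1.3] tilt [-0.   -0.09] s range [0.05  0.153]
```

Call:
drive_tool:
  targets:
    - [0.2, 0.065, 0.21, 0, 0, 0]
    - [0.37, 0.12, 0.39, 0, 0, 0]
    - [0.37, 0.12, 0.39, 0, 0, 0]
    - [0.37, 0.12, 0.39, 0, 0, 0]
    - [0.37, 0.12, 0.39, 0, 0, 0]

```text
t: 21.18
eef_pos: [0.595, 0.0947, 0.1493]
ee_rot: [3.138, -0.783, -2.821]
force: [0.9, 0.6, -4.4]
width: 0.0228
```

Call:
drive_tool:
  targets:
    - [0, 0, 0.7, 0, 0, 0]
    - [0, 0, 0.7, 0, 0, 0]
    - [0, 0, 0.7, 0, 0, 0]
    - [0, 0, 0, 0, 0, 0]

```text
t: 21.68
eef_pos: [0.5953, 0.0945, 0.2348]
ee_rot: [3.139, -0.779, -2.82]
force: [-0.4, -0.7, -4.2]
width: 0.0228
```

Run:
```python
from h import *
from scipy.optimize import minimize
st()
vv,uu=np.mgrid[:384,:512]
C=[]
for c in ('w1','top','scene'):
    if c=='w1':
        z=np.load('w1.npz'); d=z['d']; cal={k:z[k] for k in('mtx','origin','rotation')}
    else:
        im,d,cal=snap(c); np.savez(c+'g.npz',im=im,d=d,**cal)
        for nn in ('rest_mid','paddle_top','gauge'):
            for r in arm.landmark_of(nn,c)[:1]: print(c,nn,round(r['score'],2),w(cal,r['point']).round(4))
    P=back(cal,uu,vv,d)[d>0]
    for yd in (-5.0,-5.5,-6.0,-6.5):
        y=np.deg2rad(yd); e=np.array([np.cos(y),np.sin(y)]); n=np.array([-e[1],e[0]])
        B=P[(P[:,2]>.007)&(P[:,2]<.016)&(abs(P[:,0]-.5)<.13)&(abs(P[:,1]+.2)<.09)]
        lat=B[:,:2]@n; al=B[:,:2]@e
        # edges: per along-bin extremes
        mn=[];mx=[];aa=[]
        for a in np.arange(al.min(),al.max(),.01):
            k=(al>a)&(al<a+.01)
            if k.sum()>8: mn.append(np.percentile(lat[k],2));mx.append(np.percentile(lat[k],98));aa.append(a)
        if len(aa)>3: print(c,yd,'edge lo/hi median',np.median(mn).round(4),np.median(mx).round(4),'slopes deg',np.rad2deg(np.polyfit(aa,mn,1)[0]).round(2),np.rad2deg(np.polyfit(aa,mx,1)[0]).round(2),'end along',np.percentile(al,[.5,99.5]).round(4))
    y=np.deg2rad(-5.8); e=np.array([np.cos(y),np.sin(y)]); n=np.array([-e[1],e[0]])
    V=P[(P[:,2]>.055)&(P[:,2]<.1)&(abs(P[:,0]-.48)<.09)&(abs(P[:,1]+.2)<.045)]
    al=V[:,:2]@e; lat=V[:,:2]@n
    h,b=np.histogram(al,np.arange(.40,.62,.004)); print(c,'rests along hist',[(round(float(b[i]),3),int(h[i])) for i in range(len(h)) if h[i]>3])
    for a0,a1 in ((.42,.47),(.50,.58)):
        k=(al>a0)&(al<a1)
        if k.sum()>5: print('  rest',a0,'along',np.percentile(al[k],[5,95]).round(4),'lat',np.percentile(lat[k],[2,98]).round(4),'zmax',V[k,2].max().round(4))
```

```text
t 21.68 q [ 0.429  0.734  0.46  -0.089 -2.071 -1.69 ] p [0.5953 0.0945 0.2348] r [ 3.1388 -0.7788 -2.8205] F [-0.4 -0.7 -4.2] w 0.0228
w1 -5.0 edge lo/hi median -0.2178 -0.1001 slopes deg 4.87 -5.38 end along [0.3828 0.6049]
w1 -5.5 edge lo/hi median -0.2135 -0.0959 slopes deg 4.88 -4.9 end along [0.3838 0.6063]
w1 -6.0 edge lo/hi median -0.2091 -0.092 slopes deg 2.2 -4.41 end along [0.3847 0.6077]
w1 -6.5 edge lo/hi median -0.2046 -0.0883 slopes deg 2.48 -3.93 end along [0.3856 0.609 ]
w1 rests along hist [(0.448, 151), (0.452, 145), (0.456, 146), (0.46, 88), (0.536, 215), (0.54, 101), (0.544, 87), (0.548, 48)]
  rest 0.42 along [0.4506 0.4618] lat [-0.1722 -0.1322] zmax 0.0798
  rest 0.5 along [0.5383 0.5493] lat [-0.1716 -0.1326] zmax 0.0793
top rest_mid 0.71 [ 0.4806 -0.2021  0.0784]
top paddle_top 0.81 [ 0.4449 -0.1005  0.0903]
top gauge 0.73 [ 0.5107 -0.206  -0.0014]
top -5.0 edge lo/hi median -0.2199 -0.1022 slopes deg -2.41 -1.38 end along [0.3833 0.648 ]
top -5.5 edge lo/hi median -0.2155 -0.0979 slopes deg -3.08 -0.94 end along [0.3844 0.6498]
top -6.0 edge lo/hi median -0.2108 -0.0935 slopes deg -2.64 -0.39 end along [0.3853 0.6516]
top -6.5 edge lo/hi median -0.2066 -0.0895 slopes deg -2.05 -3.54 end along [0.3862 0.6532]
top rests along hist [(0.448, 24), (0.452, 20), (0.456, 23), (0.536, 29), (0.54, 26), (0.544, 18)]
  rest 0.42 along [0.449  0.4599] lat [-0.1741 -0.134 ] zmax 0.0794
  rest 0.5 along [0.5363 0.5467] lat [-0.1734 -0.1346] zmax 0.0813
scene -5.0 edge lo/hi median -0.2235 -0.178 slopes deg -5.45 34.7 end along [0.5784 0.6495]
scene -5.5 edge lo/hi median -0.2181 -0.176 slopes deg -4.99 29.03 end along [0.5802 0.6512]
scene -6.0 edge lo/hi median -0.2125 -0.1598 slopes deg -4.53 38.66 end along [0.582 0.653]
scene -6.5 edge lo/hi median -0.207 -0.1541 slopes deg -4.08 38.76 end along [0.5838 0.6547]
scene rests along hist []
```

Gauge: both rests agree across cameras at rest_mid ≈ (0.481, −0.203, 0.08), yaw −5.8°. Levelling the spindle and moving it over the rests.

Call:
drive_tool:
  targets:
    - [-0.347, -0.93, 0.1, 0.29, -0.891, 0]
    - [-0.347, -0.93, 0, 0.29, -0.891, 0]
    - [-0.347, -0.93, 0, 0.29, -0.891, 0]
    - [-0.347, -0.93, 0, 0.29, -0.891, 0]
    - [-0.347, -0.93, 0, 0.29, -0.891, 0]

```text
t: 22.7
eef_pos: [0.5238, -0.093, 0.2374]
ee_rot: [-3.141, -0.29, -2.822]
force: [1.4, -0.4, -4.3]
width: 0.0226
```

Call:
drive_tool:
  targets:
    - [-0.347, -0.93, 0, 0.29, -0.891, 0]
    - [-0.347, -0.93, 0, 0.29, -0.891, 0]
    - [-0.347, -0.93, 0, 0.29, -0.891, 0]
    - [0, 0, 0, 0, 0, -1]
    - [0, 0, 0, 0, 0, -1]

```text
t: 23.32
eef_pos: [0.4814, -0.2042, 0.2374]
ee_rot: [-3.14, 0.0, -3.037]
force: [0.7, -0.3, -4.3]
width: 0.0227
```

Call:
drive_tool:
  targets:
    - [0, 0, -0.3, 0, 0, -1]
    - [0, 0, -0.6, 0, 0, -1]
    - [0, 0, -0.6, 0, 0, 0]
    - [0, 0, 0, 0, 0, 0]

```text
t: 23.82
eef_pos: [0.4809, -0.2032, 0.1754]
ee_rot: [-3.14, -0.004, 3.042]
force: [-0.6, -0.2, -4.1]
width: 0.0227
```

```bash
cat > gau.py <<'E'
from ik import *
gy=np.deg2rad(-5.8); ge=np.array([np.cos(gy),np.sin(gy),0]); gn=np.array([-ge[1],ge[0],0]); gz=np.array([0,0,1.]); rest=.4993*ge-.1531*gn+[0,0,.08]
def gs(cams=('scene','top'),half=.1,h0=None,lohi=(-.09,.05)):
    s=st(); T=R.from_euler('xyz',s['ee_rot']); g=s['eef_pos']-T.apply([0,0,.018])
    print('grasp rel rest along,lat,z mm',[round(float((g-rest)@u)*1000,1) for u in(ge,gn,gz)],'jaw yaw err deg',np.rad2deg(T.apply([0,1,0])@ge).round(2),'toolz',T.apply([0,0,1]).round(3))
    c0=g if h0 is None else rest+h0
    vv,uu=np.mgrid[:384,:512]
    for c in cams:
        im,d,cal=snap(c); P=back(cal,uu,vv,d)[d>0]; rel=P-c0; a=rel@ge; r=np.linalg.norm(rel-a[:,None]*ge,axis=1)
        Q=P[(r<.018)&(a>lohi[0])&(a<lohi[1])&(rel[:,2]>-.008)]
        # keep away from fingers when held
        if h0 is None: Q=Q[abs((Q-c0)@ge)>.016]
        if len(Q)<30: print(c,'few',len(Q)); continue
        def res(v):
            ax=ge+v[2]*gn+v[3]*gz; ax/=np.linalg.norm(ax); o=c0+v[0]*gn+v[1]*gz; q=Q-o; q=q-np.outer(q@ax,ax); return np.linalg.norm(q,axis=1)-.012
        f=least_squares(res,[0,0,0,0],loss='soft_l1',f_scale=.001); o=c0+f.x[0]*gn+f.x[1]*gz
        rr=np.linalg.norm((P-o)-((P-o)@ge)[:,None]*ge,axis=1); al=(P-rest)@ge; F=al[(rr<.0235)&(rr>.0145)&(al>.03)&(al<.11)&((P-o)[:,2]>.005)]; S=al[(rr<.014)&(al<.12)&(al>-.14)]
        print(c,len(Q),'axis rel rest lat,z mm',[round(float((o-rest)@u)*1000,1) for u in(gn,gz)],'tilt lat,z deg',np.rad2deg(f.x[2:]).round(2),'err',np.abs(f.fun).mean().round(4),'flange along',np.percentile(F,[3,97]).round(4) if len(F)>5 else None,'shaft along',np.percentile(S,[1,99]).round(4))
        for nn in('spindle_flange','spindle_mid','rest_mid','paddle_top'):
            for k in arm.landmark_of(nn,c)[:3]:
                q=w(cal,k['point'])
                if np.linalg.norm(q-rest)<.2: print('  ',nn,round(k['score'],2),[round(float((q-rest)@u)*1000,1) for u in(ge,gn,gz)])
        cv2.imwrite(f'pics/g_{c}.png',im[:,:,::-1])
if __name__=='__main__': gs()
E
python3 gau.py
```

```text
t 23.82 q [-0.022  0.151 -0.394  0.002 -1.03  -1.649] p [ 0.4809 -0.2032  0.1754] r [-3.1397 -0.0042  3.0417] F [-0.6 -0.2 -4.1] w 0.0227
grasp rel rest along,lat,z mm [-0.3, -0.4, 113.4] jaw yaw err deg -0.07 toolz [-0.004 -0.001 -1.   ]
scene 99 axis rel rest lat,z mm [-1.1, 111.8] tilt lat,z deg [ 1.25 -0.32] err 0.0014 flange along [0.0393 0.071 ] shaft along [0.0022 0.0714]
   spindle_flange 0.69 [70.2, 2.6, 116.2]
   spindle_mid 0.53 [-10.3, 0.6, 107.0]
   rest_mid 0.92 [7.6, -1.9, -0.3]
   paddle_top 0.74 [-42.9, 97.4, 7.4]
top 238 axis rel rest lat,z mm [-1.3, 115.0] tilt lat,z deg [ 0.47 -0.37] err 0.001 flange along None shaft along [-0.0903 -0.0304]
   spindle_mid 0.48 [-10.9, -3.1, 116.2]
```

Call:
drive_tool:
  targets:
    - [0.05, 0.01, -0.7, 0, 0, 0]
    - [0, 0, -0.7, 0, 0, 0]
    - [0, 0, -0.7, 0, 0, 0]
    - [0, 0, -0.4, 0, 0, 0]
    - [0, 0, 0, 0, 0, 0]

```text
t: 24.95
eef_pos: [0.4844, -0.203, 0.0762]
ee_rot: [-3.14, -0.001, 3.042]
force: [1.2, 0.7, -4.7]
width: 0.0227
```

Run:
```python
from gau import *
gs()
im=cv2.imread('pics/g_scene.png'); a=cv2.resize(im[110:235,100:235],None,fx=4.4,fy=4.4,interpolation=cv2.INTER_CUBIC); cv2.imwrite('pics/g1.png',a)
```

```text
t 24.95 q [-0.021  0.267 -0.511  0.003 -0.795 -1.651] p [ 0.4844 -0.203   0.0762] r [-3.1395e+00 -1.3000e-03  3.0418e+00] F [ 1.2  0.7 -4.7] w 0.0227
grasp rel rest along,lat,z mm [3.1, 0.2, 14.2] jaw yaw err deg -0.08 toolz [-0.001 -0.002 -1.   ]
scene 90 axis rel rest lat,z mm [1.1, 12.5] tilt lat,z deg [-2.01 -0.12] err 0.0013 flange along [0.0611 0.0747] shaft along [0.0101 0.0742]
   spindle_flange 0.7 [73.3, 0.8, 18.5]
   spindle_mid 0.74 [-5.8, 1.0, 11.9]
   rest_mid 0.68 [2.3, 0.4, -1.6]
   paddle_top 0.66 [-44.0, 97.6, 7.1]
top 143 axis rel rest lat,z mm [-1.3, 15.2] tilt lat,z deg [-0.15 -0.11] err 0.0012 flange along None shaft along [-0.0871 -0.0294]
   spindle_mid 0.67 [-7.2, -5.3, 15.4]
   rest_mid 0.43 [0.2, 3.0, 0.2]
```

View pics/g1.png

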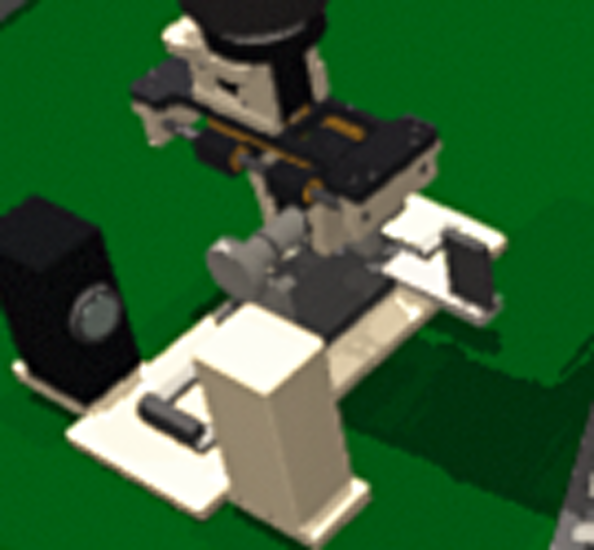

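The flange (230,265) hangs just beyond the far rest (280,290), level and above the V's. The last 14 mm go slowly, with force checks.

Call:
drive_tool:
  targets:
    - [0, 0, -0.15, 0, 0, 0]
    - [0, 0, -0.1, 0, 0, 0]
    - [0, 0, 0, 0, 0, 0]

```text
t: 25.82
eef_pos: [0.4847, -0.203, 0.0666]
ee_rot: [-3.14, 0.0, 3.042]
force: [0.3, 0.3, -5.3]
width: 0.0226
```

Call:
drive_tool:
  targets:
    - [0, 0, -0.04, 0, 0, 0]
    - [0, 0, 0, 0, 0, 0]

```text
t: 26.08
eef_pos: [0.4852, -0.203, 0.0655]
ee_rot: [-3.14, 0.001, 3.042]
force: [0.3, 0.2, -4.5]
width: 0.0228
```

Call:
drive_tool:
  targets:
    - [0, 0, -0.04, 0, 0, 0]
    - [0, 0, 0, 0, 0, 0]

```text
t: 26.32
eef_pos: [0.4851, -0.203, 0.0639]
ee_rot: [-3.14, 0.001, 3.042]
force: [0.1, 1.2, -4.3]
width: 0.0227
```

Call:
drive_tool:
  targets:
    - [0, 0, -0.04, 0, 0, 0]
    - [0, 0, 0, 0, 0, 0]

```text
t: 26.58
eef_pos: [0.4856, -0.2031, 0.0628]
ee_rot: [-3.14, 0.002, 3.042]
force: [0.4, 0.5, 0.0]
width: 0.0222
```

Call:
drive_tool:
  targets:
    - [0, 0, -0.03, 0, 0, 0]
    - [0, 0, 0, 0, 0, 0]

```text
t: 26.82
eef_pos: [0.4867, -0.2032, 0.0627]
ee_rot: [-3.139, 0.005, 3.043]
force: [-0.5, 1.5, 7.4]
width: 0.0226
```

Call:
drive_tool:
  targets:
    - [0, 0, 0, 0, 0, 0]
    - [0, 0, 0, 0, 0, 0]
    - [0, 0, 0, 0, 0, 0]
    - [0, 0, 0, 0, 0, 0]
  claw: 0.6

```text
t: 27.32
eef_pos: [0.4851, -0.203, 0.0611]
ee_rot: [-3.14, 0.001, 3.042]
force: [0.2, -0.2, -0.0]
width: 0.0514
```

Call:
drive_tool:
  targets:
    - [0, 0, 0.3, 0, 0, 0]
    - [0, 0, 0.8, 0, 0, 0]
    - [0, 0, 0.8, 0, 0, 0]
    - [0, 0, 0.8, 0, 0, 0]
    - [0, 0, 0.8, 0, 0, 0]

```text
t: 27.95
eef_pos: [0.4851, -0.203, 0.2032]
ee_rot: [-3.14, 0.002, 3.042]
force: [0.4, -0.5, -0.5]
width: 0.0525
```

Run:
```python
from gau import *
gs(('scene','top','wrist'),h0=np.array([0,0,0.]))
```

```text
t 27.95 q [-0.021  0.129 -0.352  0.002 -1.088 -1.65 ] p [ 0.4851 -0.203   0.2032] r [-3.1396e+00  2.3000e-03  3.0419e+00] F [ 0.4 -0.5 -0.5] w 0.0525
grasp rel rest along,lat,z mm [3.8, 0.2, 141.2] jaw yaw err deg -0.09 toolz [ 0.002 -0.002 -1.   ]
scene 322 axis rel rest lat,z mm [-0.0, -1.1] tilt lat,z deg [-0.29  0.17] err 0.0015 flange along [0.0533 0.0767] shaft along [-0.0823  0.0765]
   spindle_flange 0.87 [73.4, 4.1, 3.5]
   spindle_mid 0.75 [-6.8, 1.3, -1.6]
   rest_mid 0.74 [6.8, 2.7, -1.4]
   paddle_top 0.96 [-44.5, 101.0, 9.4]
top few 0
wrist 4090 axis rel rest lat,z mm [0.4, -0.3] tilt lat,z deg [-0.1  -0.03] err 0.0006 flange along None shaft along [-0.0843  0.0533]
   spindle_flange 0.83 [75.2, 2.2, -2.7]
   spindle_mid 0.73 [-4.4, 4.1, -5.6]
   spindle_mid 0.56 [27.0, 1.5, -77.7]
   rest_mid 0.59 [1.7, 1.0, 1.5]
   paddle_top 0.66 [-39.7, 99.3, 6.5]
```

Seated level (tilt under 0.1–0.3°, axis within 1 mm), with the flange about 10–13 mm past the rest and nothing touching it. Now behind the paddle with shut fingers.

Call:
drive_tool:
  targets:
    - [-0.614, 0.874, 0, 0, 0, 0]
    - [-0.614, 0.874, 0, 0, 0, 0]
    - [-0.614, 0.874, 0, 0, 0, 0]
    - [0, 0, 0, 0, 0, 0]
  claw: 0
  newtons: 20

```text
t: 29.0
eef_pos: [0.4102, -0.0967, 0.2014]
ee_rot: [-3.14, 0.002, 3.045]
force: [-1.0, 0.6, -0.4]
width: 0.0182
```

Call:
drive_tool:
  targets:
    - [0, 0, -0.9, 0, 0, 0]
    - [0, 0, -0.9, 0, 0, 0]
    - [0, 0, -0.9, 0, 0, 0]
    - [0, 0, -0.8, 0, 0, 0]
    - [0, 0, 0, 0, 0, 0]

```text
t: 29.62
eef_pos: [0.41, -0.0988, 0.0593]
ee_rot: [-3.138, -0.004, 3.041]
force: [-0.1, 0.0, 1.2]
width: 0.0005
```

Run:
```python
from gau import *
gs(('scene','wrist'),h0=np.array([0,0,0.]))
im=cv2.imread('pics/g_scene.png'); cv2.imwrite('pics/g2.png',cv2.resize(im[100:230,110:260],None,fx=4.4,fy=4.4,interpolation=cv2.INTER_CUBIC))
```

```text
t 29.62 q [ 0.238  0.136 -0.746  0.003 -0.694 -1.912] p [ 0.41   -0.0988  0.0593] r [-3.1379 -0.0039  3.0413] F [-0.1  0.   1.2] w 0.0005
grasp rel rest along,lat,z mm [-81.4, 96.3, -2.7] jaw yaw err deg -0.05 toolz [-0.004 -0.003 -1.   ]
scene 323 axis rel rest lat,z mm [0.0, -1.0] tilt lat,z deg [ 0.22 -0.06] err 0.0014 flange along [0.0486 0.0758] shaft along [-0.0824  0.0764]
   spindle_flange 0.76 [75.3, 1.0, 2.6]
   spindle_mid 0.73 [-0.9, 3.4, -2.0]
   rest_mid 0.65 [7.5, 0.7, -0.4]
   paddle_top 0.83 [-42.5, 94.4, 8.4]
wrist 1898 axis rel rest lat,z mm [1.7, -19.5] tilt lat,z deg [  1.27 -16.65] err 0.0015 flange along None shaft along [-0.0862 -0.0372]
```

View pics/g2.png

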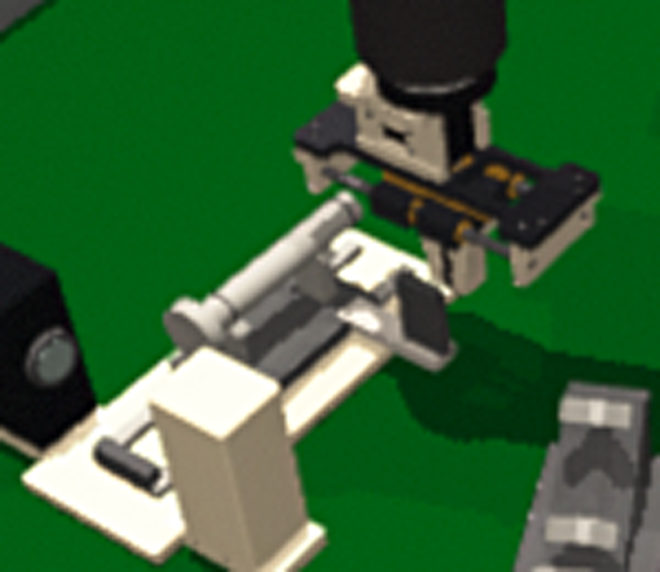

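The spindle lies in both rests and the shut fingers stand behind the paddle (425,310). Pushing along the slide in small rows.

Call:
drive_tool:
  targets:
    - [0.2, -0.02, 0, 0, 0, 0]
    - [0.15, -0.015, 0, 0, 0, 0]
    - [0.08, -0.008, 0, 0, 0, 0]
    - [0.08, -0.008, 0, 0, 0, 0]
    - [0.08, -0.008, 0, 0, 0, 0]

```text
t: 30.75
eef_pos: [0.4346, -0.1005, 0.061]
ee_rot: [-3.14, 0.0, 3.042]
force: [-2.7, 0.6, 0.9]
width: 0.0006
```

Call:
drive_tool:
  targets:
    - [0.1, -0.01, 0, 0, 0, 0]
    - [0.12, -0.012, 0, 0, 0, 0]
    - [0.12, -0.012, 0, 0, 0, 0]
    - [0.12, -0.012, 0, 0, 0, 0]
    - [0.12, -0.012, 0, 0, 0, 0]

```text
t: 31.38
eef_pos: [0.4584, -0.1029, 0.0611]
ee_rot: [-3.14, 0.001, 3.042]
force: [-1.8, -0.6, -1.8]
width: -0.0001
```

Call:
drive_tool:
  targets:
    - [0.12, -0.012, 0, 0, 0, 0]
    - [0.12, -0.012, 0, 0, 0, 0]
    - [0.12, -0.012, 0, 0, 0, 0]
    - [0.1, -0.01, 0, 0, 0, 0]
    - [0.08, -0.008, 0, 0, 0, 0]

```text
t: 32.0
eef_pos: [0.4802, -0.105, 0.0612]
ee_rot: [-3.14, 0.002, 3.042]
force: [-2.9, -0.6, -0.9]
width: 0.0006
```

Run:
```python
from gau import *
s=st(); print('TCP along rel',(s['eef_pos']-rest)@ge)
for c in ('scene',):
    im,d,cal=snap(c,'push1.png')
    for nn in('paddle_top','rest_mid','spindle_mid','spindle_flange','gauge'):
        for k in arm.landmark_of(nn,c)[:3]:
            q=w(cal,k['point'])
            if np.linalg.norm(q-rest)<.25: print(nn,round(k['score'],2),[round(float((q-rest)@u)*1000,1) for u in(ge,gn,gz)])
```

```text
t 32.0 q [ 0.188  0.237 -0.601  0.003 -0.732 -1.861] p [ 0.4802 -0.105   0.0612] r [-3.1397e+00  1.5000e-03  3.0418e+00] F [-2.9 -0.6 -0.9] w 0.0006
TCP along rel -0.010907443381958553
paddle_top 0.62 [5.0, 99.3, 8.4]
rest_mid 0.91 [54.1, -1.0, 1.8]
spindle_mid 0.68 [43.5, -0.3, -1.7]
spindle_flange 0.91 [124.4, 3.7, 0.5]
spindle_flange 0.74 [3.4, 98.6, 10.8]
gauge 0.94 [29.4, 1.0, -81.1]
```

Call:
drive_tool:
  targets:
    - [0.08, -0.008, 0, 0, 0, 0]
    - [0.08, -0.008, 0, 0, 0, 0]
    - [0.05, -0.005, 0, 0, 0, 0]

```text
t: 32.67
eef_pos: [0.4885, -0.1058, 0.0612]
ee_rot: [-3.14, 0.001, 3.042]
force: [-1.8, 0.5, 2.5]
width: 0.0005
```

Call:
drive_tool:
  targets:
    - [0.05, -0.005, 0, 0, 0, 0]
    - [0.05, -0.005, 0, 0, 0, 0]

```text
t: 32.92
eef_pos: [0.4924, -0.1063, 0.0612]
ee_rot: [-3.14, 0.001, 3.042]
force: [-2.0, -0.0, 2.3]
width: 0.0002
```

Call:
drive_tool:
  targets:
    - [0.05, -0.005, 0, 0, 0, 0]
    - [0.05, -0.005, 0, 0, 0, 0]

```text
t: 33.17
eef_pos: [0.4964, -0.1066, 0.0612]
ee_rot: [-3.14, 0.001, 3.042]
force: [-1.7, 0.6, 1.1]
width: 0.0005
```

Call:
drive_tool:
  targets:
    - [0.05, -0.005, 0, 0, 0, 0]
    - [0.04, -0.004, 0, 0, 0, 0]

```text
t: 33.42
eef_pos: [0.4996, -0.107, 0.0611]
ee_rot: [-3.14, 0.001, 3.042]
force: [-6.2, 1.7, 4.1]
width: 0.0005
```

Call:
drive_tool:
  targets:
    - [0.04, -0.004, 0, 0, 0, 0]
    - [0.03, -0.003, 0, 0, 0, 0]

```text
t: 33.67
eef_pos: [0.4996, -0.1073, 0.0605]
ee_rot: [-3.139, -0.004, 3.041]
force: [-12.8, 5.4, 9.6]
width: 0.0006
```

Force rose to 13 N with no further motion, so the carriage is on its stop. Backing off, rising, and checking.

Call:
drive_tool:
  targets:
    - [-0.1, 0.01, 0, 0, 0, 0]
    - [-0.4, 0.04, 0, 0, 0, 0]
    - [-0.7, 0.07, 0, 0, 0, 0]
    - [-0.3, 0.03, 0.5, 0, 0, 0]
    - [0, 0, 0.9, 0, 0, 0]

```text
t: 34.3
eef_pos: [0.4403, -0.1013, 0.117]
ee_rot: [-3.139, -0.001, 3.042]
force: [1.8, 0.1, 0.2]
width: 0.0004
```

Call:
drive_tool:
  targets:
    - [0, 0, 0.9, 0, 0, 0]
    - [0, 0.4, 0.9, 0, 0, 0]
    - [0, 0.9, 0, 0, 0, 0]
    - [0, 0.9, 0, 0, 0, 0]
    - [0, 0, 0, 0, 0, 0]

```text
t: 34.92
eef_pos: [0.4425, -0.0116, 0.1895]
ee_rot: [-3.141, 0.003, 3.044]
force: [0.5, -0.4, -0.0]
width: 0.0005
```

Run:
```python
import gau
from gau import *
r0=rest.copy()
for c in('scene','top'):
    im,d,cal=snap(c)
    for nn in('paddle_top','rest_mid','spindle_mid','spindle_flange','gauge'):
        for k in arm.landmark_of(nn,c)[:3]:
            q=w(cal,k['point'])
            if np.linalg.norm(q-r0)<.25: print(c,nn,round(k['score'],2),[round(float((q-r0)@u)*1000,1) for u in(ge,gn,gz)])
gs(('scene','top'),h0=.0694*ge)
z=cv2.imread('pics/g_scene.png'); t=cv2.imread('pics/g_top.png')
a=cv2.resize(z[120:250,90:240],(450,390),interpolation=cv2.INTER_CUBIC); b=cv2.resize(t[115:245,300:410],(330,390),interpolation=cv2.INTER_CUBIC); cv2.imwrite('pics/fin.png',np.hstack([a,b]))
```

```text
scene paddle_top 0.81 [23.8, 96.3, 9.4]
scene rest_mid 0.61 [73.7, 0.9, 1.7]
scene spindle_mid 0.85 [63.5, -0.2, -0.6]
scene spindle_flange 0.7 [141.3, 4.3, -0.4]
scene gauge 0.8 [31.0, 1.6, -81.3]
top rest_mid 0.63 [68.3, 1.5, 1.6]
top spindle_mid 0.69 [60.8, -2.7, 0.4]
top spindle_flange 0.86 [143.0, -0.4, -0.8]
t 35.52 q [ 0.42  -0.003 -0.531  0.003 -1.042 -2.092] p [ 0.4427 -0.0135  0.1891] r [-3.1396e+00  1.2000e-03  3.0413e+00] F [ 0.3 -0.   0.4] w 0.0005
grasp rel rest along,lat,z mm [-57.5, 184.4, 127.1] jaw yaw err deg -0.05 toolz [ 0.001 -0.002 -1.   ]
scene 356 axis rel rest lat,z mm [-0.1, -0.6] tilt lat,z deg [-0.31  0.3 ] err 0.0013 flange along [0.0363 0.0944] shaft along [-0.0167  0.1191]
   spindle_flange 0.94 [141.4, 1.7, -2.3]
   spindle_mid 0.8 [61.5, 2.6, -3.3]
   rest_mid 0.59 [72.4, 0.9, 3.0]
   paddle_top 0.92 [24.7, 96.7, 6.5]
top 216 axis rel rest lat,z mm [-1.5, -0.1] tilt lat,z deg [0.56 0.49] err 0.0015 flange along [0.0637 0.106 ] shaft along [0.0526 0.1186]
   spindle_flange 0.8 [142.2, 0.6, -3.0]
   spindle_mid 0.51 [58.0, -2.2, -0.6]
   rest_mid 0.85 [66.8, 1.2, 0.3]
```

View pics/fin.png

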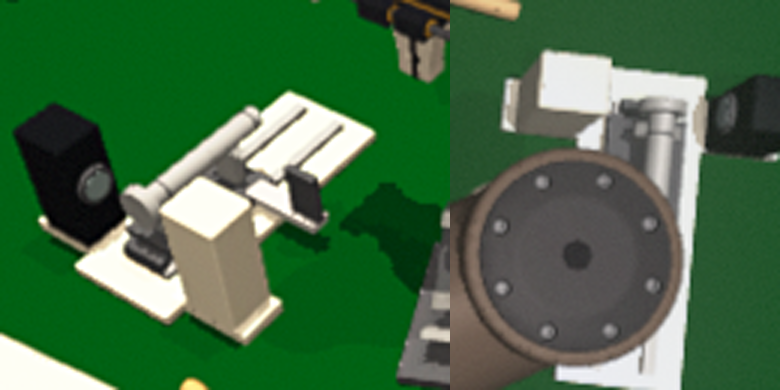

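```bash
python3 -c "
from station import arm
print(arm.job_done())"
```

```text
the job is handed in; nothing more can be done
None
```

The tall steel spindle is lying level in both V rests, the carriage has been pushed home, and the job was handed in at about 35.5 s. No verdict came back.

- **First grasp:** I gripped the spindle upright and lifted it. Parking it with the tool in line with its axis looked out of the arm's reach. I set it back down upright on its flange, with a brief 45 N at the wrist on landing. I then gripped it again with the tool leaning 25°.
- **Parking:** The spindle went into the grey angle rest square to the groove and I let go of it there. Its free end then measured 157–162 mm up the groove, against 160 mm expected.
- **Laying in the gauge:** I took it afresh across the shank, laid it in both rests and let go. It lay within about 0.3° of level and about 1 mm of the rest axis. The flange is about 11 mm beyond the far rest, under the 20 mm limit.
- **Pushing home:** I pushed the paddle about 69 mm at 2–3 N, until the force rose to about 13 N with no further movement.

**Last checks:** After backing off, the spindle was still seated and the carriage stood against its stop. The arm was clear of everything, at about 0 N. The cameras disagreed by 3–6 mm along the slide, so the flange gap could be a few millimetres off; it is still under 20 mm. In the closing top view the arm hid part of the carriage, so that check rests mainly on the scene camera. I did not measure the bystanders again at the end, but no move went near enough to touch them.

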